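# Face up the soap counter

### The job

Face up the soap counter: slide the round tub along the rail, without lifting it, until it stands centred on its yellow ring; push the cartons of dryer sheets (two or three of them) up flat against the rail in one tight row that begins hard against the end stop on the left, in any order; and lay the red divider bar on the counter flush along the open side of the last carton, square to the rail with its far end at the rail. Leave the other things on the counter as they are.

Things in the scene. Friction and masses are not known exactly. Their poses are not given: they have to be found in the camera images.
- rail: Fixed aluminium rail, an L from above, 12 mm thick, 30 mm high; place and yaw vary. Origin: its inside corner at counter level; x points away from the robot, square to the rail; y points left along it. The rail's flat face is the plane x = 0, from y = 0 to -540 mm; the end stop at the left has its face on the plane y = 0, from x = -100 mm to 0. The row stands at x < 0, y < 0
- ring: yellow ring printed flat on the counter near the right end of the rail, 108 mm inside and 124 mm outside diameter: the tub's place; origin at its centre
- tub: round white and teal tub of laundry capsules with a dark blue lid, 100 mm across, 70 mm high, 0.4 to 0.85 kg, smooth sides, too wide for the gripper; origin at the centre of its underside. It starts beside the rail where the cartons have to go; slides under a few newtons
- box_teal: teal dryer-sheet carton (may be absent), 92 mm deep (its x) x 100 mm wide (its y) x 58 mm high, 0.3 to 0.6 kg, too wide for the gripper, so it is pushed; origin at the centre of its underside, x and y roughly along the rail's x and y at the start; slides under a few newtons
- box_orange: orange dryer-sheet carton (may be absent), 92 mm deep (its x) x 100 mm wide (its y) x 58 mm high, 0.3 to 0.6 kg, too wide for the gripper, so it is pushed; origin at the centre of its underside, x and y roughly along the rail's x and y at the start; slides under a few newtons
- box_blue: blue dryer-sheet carton (may be absent), 92 mm deep (its x) x 100 mm wide (its y) x 58 mm high, 0.3 to 0.6 kg, too wide for the gripper, so it is pushed; origin at the centre of its underside, x and y roughly along the rail's x and y at the start; slides under a few newtons
- bar: red divider bar with black ends, a plain square bar 220 x 32 x 32 mm, 0.2 kg; origin at its very centre, x along its length; it may lie on any of its four long faces. It starts at the right, lying roughly away from the robot
- bell: counter bell, black base and steel dome, 80 mm across, 52 mm high; a bystander, leave it; origin at the centre of its underside
- dish: blue token dish, 84 mm across, 26 mm high; a bystander, leave it; origin at the centre of its underside
- mug: white mug, 76 mm across, 85 mm high; a bystander, leave it; origin at the centre of its underside
- stapler: red and black stapler, 125 x 34 x 45 mm; a bystander, leave it; origin at the centre of its underside
- jar: amber jar with white cap, 60 mm across, 85 mm high; a bystander, leave it; origin at the centre of its underside
- clipboard: order pad, a white sheet pad on a wooden back with a steel clip, 100 x 75 x 10 mm; a bystander, leave it; origin at the centre of its underside
Mind the look-alikes: they are no part of the job. What is shaped like the box_teal but pink is not meant.

How it is judged:
By the outcome, as a careful person would: the job done as asked, in the order asked, and still so for the second after the job is handed in, with the robot touching nothing.
Of box_teal, box_orange, box_blue only 2 to 3 are there at a start; the rules pass over those that are not, and their reading is None.
At some moment in a run one of box_teal, box_orange, box_blue, bar may be knocked a few centimetres aside while the robot is not near it.
Once in a run the grip may slacken for a moment while it holds something.
It also fails if it takes over 210 s, if anything falls off the work surface, if the arm or the gripper's body presses on something with over 40 N, if the wrist force passes 120 N, or if a joint passes its speed limit or range.

### The arm

A 7-joint arm with a two-finger parallel gripper is mounted at the origin on the work surface. World frame = base frame: x ahead of the robot, y to its left, z up, the work surface at z = 0. Lengths are in m, angles in degrees, forces in N, time in s.
With the tool pointing down it reaches from about 0.425 to 0.875 m from the base axis. Payload 4.7 kg.
Tool frame: the origin (TCP) lies at the centre of the arm's flange, where the gripper is bolted on; the fingertips stand 182 mm ahead of it and the grasp point (between the pads) lies 164 mm ahead of it (env.grip_depth is the distance from the TCP to the grasp point, in m); z points along the fingers, y is the line along which they close (so a half turn about z gives the same grasp; the last joint's range is limited). The gripper opens to 87 mm and grips with 3 to 60 N. Pads are 19 mm wide; open, the fingers measure 117 mm over their backs; the gripper's body (75 mm by 190 mm) begins 51 mm behind the grasp point.
Start: joints at [65.266, 18.392, -4.016, 83.108, 1.295, 78.541, -3.26], TCP at [0.28, -0.586, 0.405] pointing down, gripper open.
Joint ranges: [-163.93, 163.93], [-17.29, 119.83], [-79.2, 71.16], [3.27, 140.29], [-89.18, 269.18], [5.43, 117.66], [-154.24, 154.24]. Speed limits (degrees/s): [147.25, 147.25, 180, 180, 180, 180, 180].

### API

Orientations are given as [roll, pitch, yaw] about the fixed x, y, z axes, in that order (R = Rz(yaw) Ry(pitch) Rx(roll)).
In Python, from cell import env gives the robot as it stands. The module is installed in compiled form; this text tells all that it offers.
- The arm moves only by the tool send_rows, never from a script. Its arguments are lists of equal length, an entry for each row: "xyz": the shift along the tool's x, y, z in m, a list of three; "rotation": the turn, a rotation vector about the tool's x, y, z in rad, a list of three; "jaw": the opening, from 0 (shut) to 1 (fully open). A call has 1 to 20 rows; each row shifts and turns the commanded pose from where the row before left it, along the tool's axes as they then stand; what a row does not reach is not made up. A row lasts 1/10 s, in which the tool goes at most 50 mm and 8.59 degrees, less where a joint would pass 70% of its speed; a pose out of reach is approached as far as the arm can. A call is refused whole if a number of a shift passes 0.05 or a number of a turn 0.15, either way. A call with a gripper value outside its range is refused whole. The fingers move at their own pace and stop on an object; "newtons" is the grip in N (left out, the last holds). Time passes only in rows, so rows that do not move let the fingers close. It gives the time, the measured TCP pose, the force, the opening and the grip force at its end, in the units of the state.
- env.get_obs(): the state, without advancing time (a new reading comes with each control period).
- env.read_camera(name): name is "side" or "top"; returns a dict with "image" (400x640x3 uint8, blue, green, red), "fx", "fy", "cx", "cy" (pixels), "R" (3x3) and "t" (3): a world point X has camera coordinates R X + t. Camera axes: x right, y down, z forward; pixel columns grow to the right and rows downward; lengths in m; the calibration is good to about 2 mm. A picture is of the moment at which its call begins. There is no depth.
- env.sign_off(): hands the job in; it is judged then, once.
The state is a dict: "time_s": time; "qpos": joint angles; "joint_velocities": joint speeds; "effort": joint torques, N m; "tool_pos": TCP position; "tool_rot": TCP orientation; "force": force on the tool from outside, world axes, zero at the start; "wrist_torque": the same for the moment, N m; "grip_width": finger opening in m; "grasp_force": force on a finger pad.
Only numpy, scipy, OpenCV 4.12 (cv2) and the standard library are available. Lean on these libraries where they do the work, as an engineer would, in place of code of your own. Each camera call takes 0.05 s, during which the arm holds its last target. There are 200 camera calls.

## Working session

There is one attempt and no reset: what is moved stays moved. The work goes in short steps, Python scripts to look and compute and a tool call to move; the robot and the scene stay as the last step left them, time stands still between calls to the robot, and variables do not carry over. Pictures are saved under pics/ and viewed, at most 14 in all, crops included, and the job is handed in when it is done.

Besides the shell and the picture viewer there is one more tool, called after "Call:" in YAML: its name, and indented under it one key for each argument. send_rows: Moves the arm, as the interface text tells. Its arguments: {"type":"object","properties":{"xyz":{"type":"array"},"rotation":{"type":"array"},"jaw":{"type":"array"},"newtons":{"type":"number"}},"required":["xyz","rotation","jaw"]}

```bash
mkdir -p pics; ls; python3 - <<'E'
from cell import env
import cv2,numpy as np
for n in("top","side"):
    c=env.read_camera(n); cv2.imwrite(f"pics/{n}0.png",c["image"])
    R=np.array(c["R"]);t=np.array(c["t"]);print(n,c["fx"],c["fy"],c["cx"],c["cy"],"cam at",-R.T@t,R.round(3).tolist())
o=env.get_obs();print(o)
E
```

```text
pics
top 414.30905003341604 414.30905003341604 321.76991916449083 190.76692994003525 cam at [0.30128002 0.05108628 1.07987039] [[-0.01, -1.0, 0.024], [-0.981, 0.005, -0.193], [0.193, -0.025, -0.981]]
side 431.15001176255447 431.15001176255447 317.8454714013148 201.45292465545776 cam at [-0.00224972  0.86468071  1.08324462] [[-0.855, -0.518, -0.011], [-0.365, 0.618, -0.696], [0.368, -0.592, -0.718]]
{'time_s': 0.1, 'qpos': array([65.26756876, 18.43577747, -4.01656652, 83.16943609,  1.29409251,
       78.53938293, -3.26016186]), 'joint_velocities': array([ 0.03662439, -0.06282189,  0.02596639, -0.1496419 , -0.00677537,
       -0.02751749,  0.11008602]), 'effort': array([-5.11135604e-04, -4.92571521e+01, -4.05973373e-01, -3.13399422e+01,
       -6.41422276e-02,  3.95229785e-02,  5.65206028e-05]), 'tool_pos': array([ 0.28014865, -0.58632606,  0.40374644]), 'tool_rot': array([-1.79900590e+02,  4.22914260e-03,  2.55427025e+01]), 'force': array([-0.61116383, -0.61366159, -0.77791652]), 'wrist_torque': array([ 0.01089942,  0.03419653, -0.01057925]), 'grasp_force': 0.0, 'grip_width': 0.08687198845470867}
```

View pics/top0.png

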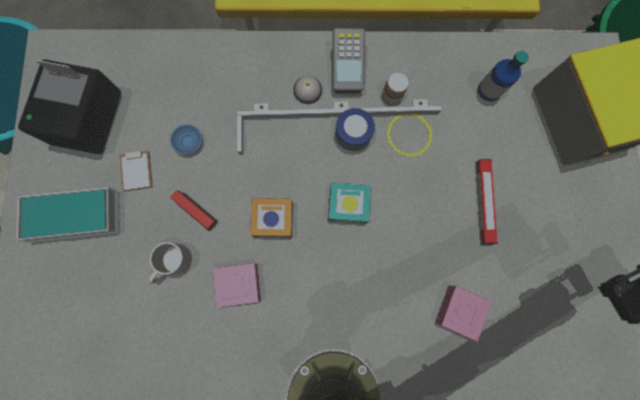

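View pics/side0.png

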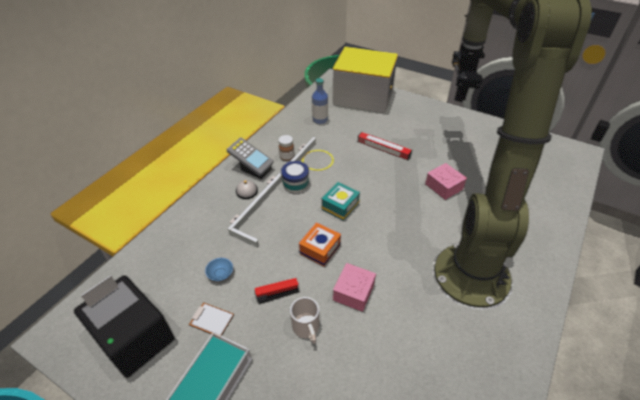

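The top view shows the cartons as orange (270,217) and teal (350,203); no blue carton. The tub is at (355,128), the ring at (409,135), the bar at (487,201), and the rail corner at about (241,113). The side view agrees: orange (320,243), teal (341,200), bar (385,145).
Look-alikes: for the cartons, pink (236,285), pink (464,312) and the teal tray (65,213), none of them a carton. For the bar, the red stapler (193,210), too short. For the tub, the blue dish (187,140) and the jar (396,88). I choose by colour and size, then check in a crop.

```bash
cat > h.py <<'E'
from cell import env
import cv2,numpy as np
def cam(n):
    c=env.read_camera(n); c["R"]=np.array(c["R"]);c["t"]=np.array(c["t"]); c["hsv"]=cv2.cvtColor(c["image"],cv2.COLOR_BGR2HSV); return c
def ray(c,p):
    p=np.atleast_2d(np.asarray(p,float)); d=np.c_[(p[:,0]-c["cx"])/c["fx"],(p[:,1]-c["cy"])/c["fy"],np.ones(len(p))]@c["R"]
    return -c["R"].T@c["t"],d
def cast(c,p,z):
    o,d=ray(c,p); return o+d*((z-o[2])/d[:,2])[:,None]
def proj(c,X):
    q=np.atleast_2d(X)@c["R"].T+c["t"]; return np.c_[c["fx"]*q[:,0]/q[:,2]+c["cx"],c["fy"]*q[:,1]/q[:,2]+c["cy"]]
def tri(c1,p1,c2,p2):
    A=[];b=[]
    for c,p in((c1,p1),(c2,p2)):
        o,d=ray(c,p);d=d[0]/np.linalg.norm(d[0]);P=np.eye(3)-np.outer(d,d);A.append(P);b.append(P@o)
    return np.linalg.lstsq(np.vstack(A),np.hstack(b),rcond=None)[0]
def mask(c,lo,hi,roi=None):
    m=cv2.inRange(c["hsv"],np.array(lo),np.array(hi))
    if roi: k=np.zeros_like(m);x0,y0,x1,y1=roi;k[y0:y1,x0:x1]=255;m&=k
    return m
def big(m):
    cs,_=cv2.findContours(m,cv2.RETR_EXTERNAL,cv2.CHAIN_APPROX_NONE); return max(cs,key=cv2.contourArea)[:,0,:]
E
python3 - <<'E'
from h import *
t=cam("top");s=cam("side")
a=cv2.resize(t["image"][85:250,225:515],None,fx=2.75,fy=2.75,interpolation=cv2.INTER_CUBIC);cv2.imwrite("pics/c1.png",a)
a=cv2.resize(s["image"][120:280,215:425],None,fx=3.7,fy=3.7,interpolation=cv2.INTER_CUBIC);cv2.imwrite("pics/c2.png",a)
for n,p in dict(teal=(350,203),tealside=(350,219),orange=(255,205),orangeside=(272,235),bar=(484,170),barend=(485,162),ring=(410,156),rail=(300,112),lid=(340,128),tubside=(355,148)).items(): print(n,t["hsv"][p[1],p[0]])
E
```

```text
teal [ 32 138 159]
tealside [ 88 128 136]
orange [ 17 142 151]
orangeside [ 18 122 113]
bar [  0 168 147]
barend [  0 165 151]
ring [ 32  72 135]
rail [107  15 155]
lid [114 116 103]
tubside [86 66 54]
```

View pics/c1.png

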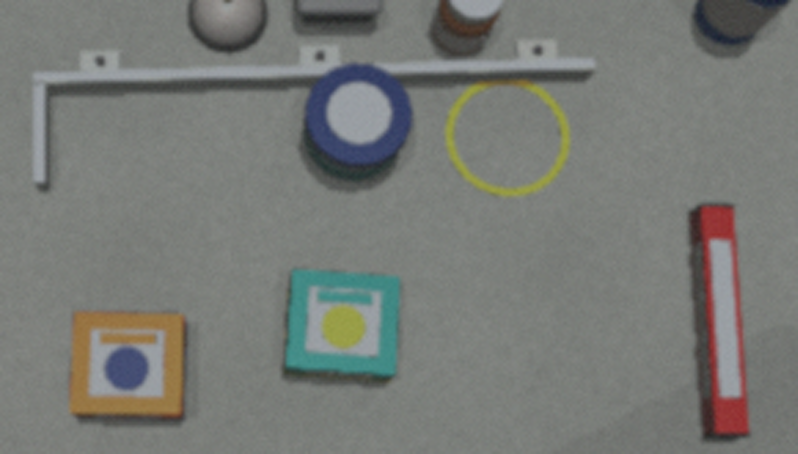

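View pics/c2.png

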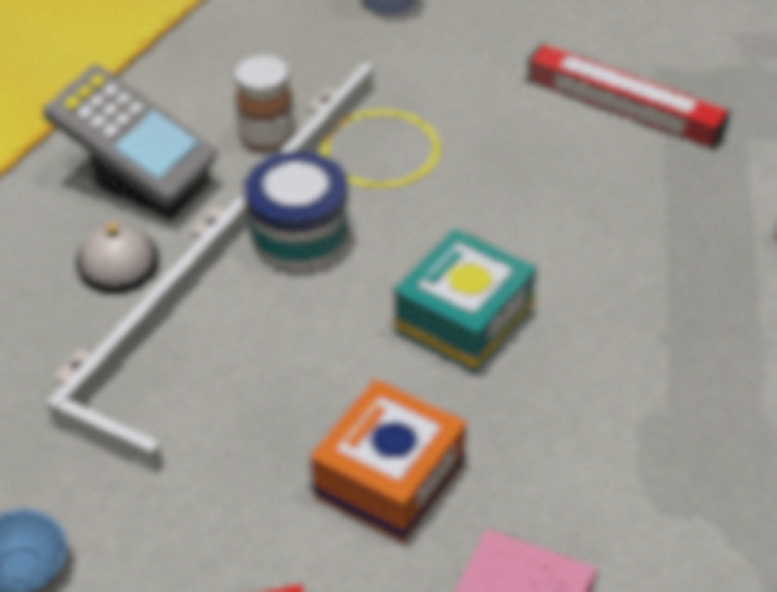

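The crops show two dryer-sheet cartons with label tops, the tub touching the rail, an empty ring and a 220 mm red bar with a white label. All match the description.

```bash
cat > meas.py <<'E'
from h import *
B=dict(teal=((78,70,40),(98,255,255)),orange=((5,90,40),(24,255,255)))
def side_trunc(hsv): return 
def box(c,n,roi,h=.058):
    # hull of the silhouette; with the near side: top face by bright threshold
    m=mask(c,*B[n],roi); q=big(m); f=np.zeros_like(m); cv2.fillPoly(f,[q],255)
    v=c["hsv"][...,2]
    return q,f
def rectz(q,z,c):
    X=cast(c,q,z)[:,:2].astype(np.float32); (cx,cy),(w,h),a=cv2.minAreaRect(X*1000); return cx/1000,cy/1000,w,h,a
def line(c,m,z):
    ys,xs=np.nonzero(m);X=cast(c,np.c_[xs,ys],z)[:,:2].astype(np.float32);vx,vy,x,y=cv2.fitLine(X,cv2.DIST_HUBER,0,.01,.01).ravel();return np.array([x,y]),np.array([vx,vy])
E
python3 - <<'E'
from meas import *
t=cam("top");s=cam("side")
# boxes: blob in the dot marks (top face features) in both views -> height
def dot(c,roi,lo,hi):
    q=big(mask(c,lo,hi,roi)); M=cv2.moments(q.reshape(-1,1,2)); return M["m10"]/M["m00"],M["m01"]/M["m00"]
for n,rt,rs,lo,hi in(("teal",(320,175,385,230),(315,175,370,225),(24,90,60),(36,255,255)),("orange",(240,190,300,245),(295,220,345,265),(105,80,30),(125,255,255)),
   ("lid-white",(340,115,372,140),(275,160,315,182),(0,0,140),(180,60,255)),("ring",(380,105,440,165),(290,145,340,180),(22,50,80),(38,255,255)),("barlabel",(475,160,500,245),(355,125,415,165),(0,0,165),(180,60,255))):
    a=dot(t,rt,lo,hi);b=dot(s,rs,lo,hi);print(n,np.round(a,1),np.round(b,1),tri(t,a,s,b).round(4))
for n,r in(("teal",(320,175,385,230)),("orange",(240,190,300,245))):
    q,f=box(t,n,r);print(n,"z58",np.round(rectz(q,.058,t),3))
    h=cv2.approxPolyDP(q.reshape(-1,1,2),5,True)[:,0];print(h.tolist(),cast(t,h,.058).round(3)[:,:2].tolist())
q=big(mask(t,(110,80,50),(125,255,255),(320,95,390,165)));(p,r)=cv2.minEnclosingCircle(q);print("lid",p,r,cast(t,p,.07),rectz(q,.07,t))
m=mask(t,(0,100,60),(8,255,255),(465,140,510,260))|mask(t,(172,100,60),(180,255,255),(465,140,510,260));q=big(m);print("bar",np.round(rectz(q,.032,t),3),cv2.minAreaRect(q))
q=big(mask(t,(22,50,80),(38,255,255),(380,105,440,165)));print("ring",rectz(q,0,t))
# rail
v=t["hsv"];g=cv2.inRange(v,np.array((0,0,135)),np.array((180,35,255)))
k=np.zeros_like(g);k[98:122,248:330]=255;k[98:118,350:440]=255
r=g&k;p,d=line(t,r,.03);print("rail line top",p,d,np.degrees(np.arctan2(d[1],d[0])))
for x in(255,280,310,325,375,390,430,436): ys=np.nonzero(r[:,x])[0];print(x,ys.tolist(),end=' ')
for y in(120,130,140,148): xs=np.nonzero(g[y,225:255])[0]+225;print(y,xs.tolist(),end=' ')
E
```

```text
teal [349.5 203.3] [341.6 195. ] [ 0.4692 -0.0443  0.0609]
orange [270.7 218.5] [320.9 238.4] [0.4325 0.1515 0.0609]
lid-white [355.  125.6] [294.5 169.1] [ 0.6688 -0.0618  0.0735]
ring [409.1 134.5] [322.9 159.3] [ 0.6554 -0.2171  0.0145]
barlabel [490.7 212. ] [380.2 137.8] [ 0.4633 -0.3811  0.0784]
teal z58 [ 4.7400e-01 -4.4000e-02  9.9999e+01  9.2968e+01  8.5876e+01]
[[331, 183], [329, 218], [367, 221], [369, 186]] [[0.522, 0.001], [0.434, 0.007], [0.425, -0.087], [0.514, -0.095]]
orange z58 [  0.436   0.152 100.603  92.304  89.654]
[[252, 199], [252, 235], [290, 236], [290, 199]] [[0.483, 0.199], [0.393, 0.197], [0.39, 0.104], [0.482, 0.104]]
lid (354.7679748535156, 126.51985168457031) 18.955236434936523 [[ 0.6679571  -0.06144714  0.07      ]] (0.66843115234375, -0.060976566314697264, 95.69898223876953, 94.5562744140625, 89.84503173828125)
bar [  0.48   -0.405  34.264 216.086  88.68 ] ((487.501953125, 201.0311279296875), (82.83837890625, 13.224197387695312), 86.42366790771484)
ring (0.6698621826171876, -0.21828305053710936, 122.59225463867188, 126.417236328125, 3.706343173980713)
rail line top [ 0.73184854 -0.04013806] [ 0.0185003 -0.9998289] -88.93995
255 [103, 104, 105, 106, 107, 108, 109, 110, 111, 112, 113] 280 [110, 111, 112, 113] 310 [109, 110, 111, 112] 325 [108, 109, 110, 111, 112] 375 [107, 108, 109, 110] 390 [107, 108, 109, 110] 430 [106, 107, 108, 109] 436 [106, 107, 108, 109] 120 [237, 238, 239, 240] 130 [237, 238, 239, 240] 140 [237, 238, 239, 240] 148 [237, 238, 239, 240]
```

```bash
python3 - <<'E'
from meas import *
from scipy.optimize import least_squares
t=cam("top");s=cam("side")
g=t["hsv"][...,2].astype(float)
# rail top bright band: per column subpixel centroid of bright rows
cols=[x for x in list(range(275,333))+list(range(350,385))+list(range(405,412))+list(range(430,439))]
P=[]
for x in cols:
    y0=112.6-(x-250)*5.5/185; r=np.arange(int(y0)-5,int(y0)+6); b=np.clip(g[r,x]-135,0,None)
    r2=np.nonzero(b>0)[0]
    if 3<=len(r2)<=6: P.append((x,r[r2].min()-.5,r[r2].max()+.5))
P=np.array(P);print(len(P))
for k in(1,2):
    X=cast(t,P[:,[0,k]],.03)[:,:2].astype(np.float32);vx,vy,x,y=cv2.fitLine(X,cv2.DIST_HUBER,0,.01,.01).ravel();print("edge",k,x-(y)*vx/vy,np.degrees(np.arctan2(-vx,vy))if vy>0 else np.degrees(np.arctan2(vx,-vy)))
Q=[]
for y in range(118,148):
    xs=np.arange(230,248);b=g[y,xs]>135;n=np.nonzero(b)[0]
    if 3<=len(n)<=6:Q.append((xs[n].min()-.5,xs[n].max()+.5,y))
Q=np.array(Q)
for k in(0,1):
    X=cast(t,Q[:,[k,2]],.03)[:,:2];print("stop edge",k,X.mean(0),np.degrees(np.polyfit(X[:,0],X[:,1],1)[0]))
for n,c,roi in(("t",t,(380,105,440,165)),("s",s,(290,145,340,180))):
    ys,xs=np.nonzero(mask(c,(22,60,80),(38,255,255),roi));X=cast(c,np.c_[xs,ys],0)[:,:2]
    f=least_squares(lambda p:np.hypot(X[:,0]-p[0],X[:,1]-p[1])-p[2],[.67,-.218,.058],loss="soft_l1",f_scale=.002).x;print("ring",n,f)
    # side view rail
q=big(mask(t,(0,100,60),(8,255,255),(465,140,510,260))|mask(t,(172,100,60),(180,255,255),(465,140,510,260)))
X=cast(t,q,.032)[:,:2].astype(np.float32);r=cv2.minAreaRect(X*1000);print(cv2.boxPoints(r).round())
print("s pts rail", cast(s,[(233,229),(315,140)],.03))
E
```

```text
95
edge 1 0.73466116 1.5137995
edge 2 0.7241072 1.6148112
stop edge 0 [0.66646375 0.24791399] 1.6841334001819588
stop edge 1 [0.66644293 0.23738709] 1.5781457900583251
ring t [ 0.67129474 -0.21805235  0.05820042]
ring s [ 0.67175585 -0.22063325  0.05835481]
[[ 372. -420.]
 [ 588. -425.]
 [ 589. -390.]
 [ 373. -385.]]
s pts rail [[ 0.70820365  0.24080216  0.03      ]
 [ 0.72237975 -0.2872776   0.03      ]]
```

Call:
send_rows:
  xyz:
    - [0.038,-0.0234,0]
    - [0.038,-0.0234,0]
    - [0.038,-0.0234,0]
    - [0.038,-0.0234,0]
    - [0.038,-0.0234,0]
    - [0.038,-0.0234,0]
    - [0.038,-0.0234,0]
    - [0.038,-0.0234,0]
    - [0.038,-0.0234,0]
    - [0.038,-0.0234,0]
    - [0.038,-0.0234,0]
    - [0.038,-0.0234,0]
    - [0.038,-0.0234,0]
    - [0.038,-0.0234,0]
    - [0.038,-0.0234,0]
    - [0.038,-0.0234,0]
    - [0,0,0]
    - [0,0,0]
    - [0,0,0]
    - [0,0,0]
  rotation:
    - [0,0,0]
    - [0,0,0]
    - [0,0,0]
    - [0,0,0]
    - [0,0,0]
    - [0,0,0]
    - [0,0,0]
    - [0,0,0]
    - [0,0,0]
    - [0,0,0]
    - [0,0,0]
    - [0,0,0]
    - [0,0,0]
    - [0,0,0]
    - [0,0,0]
    - [0,0,0]
    - [0,0,-0.144]
    - [0,0,-0.144]
    - [0,0,-0.144]
    - [0,0,-0.144]
  jaw: [0.69,0.69,0.69,0.69,0.69,0.69,0.69,0.69,0.69,0.69,0.69,0.69,0.69,0.69,0.69,0.69,0.69,0.69,0.69,0.69]

```text
time_s: 2.4
tool_pos: [0.6675, 0.0136, 0.4046]
tool_rot: [-180.0, 0.0, 58.9]
force: [0.4, 0.1, 0.5]
grip_width: 0.0604
grasp_force: 0.0
```

Call:
send_rows:
  xyz:
    - [0,0,0]
    - [0,0,0]
    - [0,0,0]
    - [0,0,0]
    - [0,0,0]
    - [0,0,0]
  rotation:
    - [0,0,-0.144]
    - [0,0,-0.144]
    - [0,0,-0.144]
    - [0,0,-0.144]
    - [0,0,0]
    - [0,0,0]
  jaw: [0.69,0.69,0.69,0.69,0.69,0.69]

```text
time_s: 3.0
tool_pos: [0.6674, 0.0133, 0.4047]
tool_rot: [-180.0, 0.0, 91.3]
force: [0.5, 0.7, 0.3]
grip_width: 0.0601
grasp_force: 0.0
```

Call:
send_rows:
  xyz:
    - [0,-0.002,0.032]
    - [0,0,0.032]
    - [0,0,0.032]
    - [0,0,0.032]
    - [0,0,0.03]
    - [0,0,0.03]
    - [0,0,0]
  rotation:
    - [0,0,-0.005]
    - [0,0,0]
    - [0,0,0]
    - [0,0,0]
    - [0,0,0]
    - [0,0,0]
    - [0,0,0]
  jaw: [0.69,0.69,0.69,0.69,0.69,0.69,0.69]

```text
time_s: 3.7
tool_pos: [0.6633, 0.0128, 0.212]
tool_rot: [-179.5, 0.0, 91.7]
force: [-0.7, 0.3, 0.4]
grip_width: 0.0601
grasp_force: 0.0
```

Call:
send_rows:
  xyz:
    - [-0.01,0,0]
    - [-0.005,0,0]
    - [-0.005,0,0]
    - [-0.005,0,0]
    - [-0.005,0,0]
    - [-0.01,0,0]
    - [-0.01,0,0]
    - [-0.01,0,0]
    - [-0.01,0,0]
    - [-0.01,0,0]
    - [-0.01,0,0]
    - [-0.01,0,0]
    - [-0.01,0,0]
    - [-0.01,0,0]
    - [-0.01,0,0]
    - [-0.01,0,0]
    - [-0.01,0,0]
    - [-0.005,0,0]
    - [-0.005,0,0]
    - [0,0,0]
  rotation:
    - [0,0,0]
    - [0,0,0]
    - [0,0,0]
    - [0,0,0]
    - [0,0,0]
    - [0,0,0]
    - [0,0,0]
    - [0,0,0]
    - [0,0,0]
    - [0,0,0]
    - [0,0,0]
    - [0,0,0]
    - [0,0,0]
    - [0,0,0]
    - [0,0,0]
    - [0,0,0]
    - [0,0,0]
    - [0,0,0]
    - [0,0,0]
    - [0,0,0]
  jaw: [0.69,0.69,0.69,0.69,0.69,0.69,0.69,0.69,0.69,0.69,0.69,0.69,0.69,0.69,0.69,0.69,0.69,0.69,0.69,0.69]

```text
time_s: 5.7
tool_pos: [0.6709, -0.1462, 0.2175]
tool_rot: [179.9, -0.0, 91.8]
force: [0.9, 2.1, 3.8]
grip_width: 0.0598
grasp_force: 2.3
```

```bash
cat > r.py <<'E'
from meas import *
O=np.array([.7168,.2381]);a=np.radians(1.6);E=np.array([[np.cos(a),np.sin(a)],[-np.sin(a),np.cos(a)]])
def rail(p): return (E@(np.asarray(p)[:2]-O)*1000).round(1)
def world(x,y): return O+E.T@np.array([x,y])
def tub(c,roi):
    q=big(mask(c,(108,80,40),(125,255,255),roi)); (p,r)=cv2.minEnclosingCircle(q); return q,p,r
def ring(c,roi):
    from scipy.optimize import least_squares
    ys,xs=np.nonzero(mask(c,(22,60,80),(38,255,255),roi));X=cast(c,np.c_[xs,ys],0)[:,:2]
    return X
E
python3 - <<'E'
from r import *
t=cam("top");s=cam("side");o=env.get_obs();print("tcp",rail(o["tool_pos"]),o["tool_pos"])
cv2.imwrite("pics/c3.png",np.hstack([cv2.resize(t["image"][85:185,335:465],(390,300)),cv2.resize(s["image"][110:210,260:390],(390,300))]))
E
```

```text
tcp [ -56.7 -382.8] [ 0.67082156 -0.14608536  0.2171846 ]
```

View pics/c3.png

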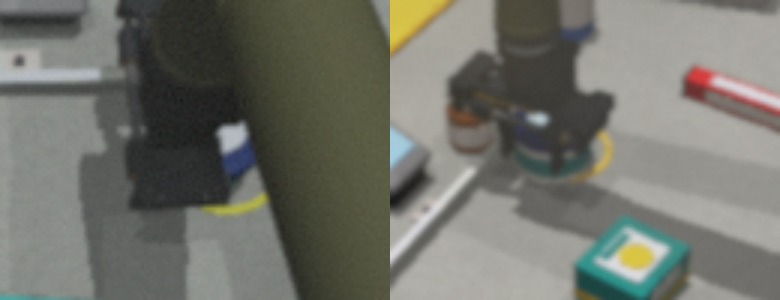

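The tub is being cradled and lies partly on the ring, with the arm covering it. I'll back off along +y and measure.

Call:
send_rows:
  xyz:
    - [0.02,0,0]
    - [0.04,0,0]
    - [0.04,0,0]
    - [0.04,0,0]
    - [0.04,0,0]
    - [0,0,0]
  rotation:
    - [0,0,0]
    - [0,0,0]
    - [0,0,0]
    - [0,0,0]
    - [0,0,0]
    - [0,0,0]
  jaw: [0.69,0.69,0.69,0.69,0.69,0.69]

```text
time_s: 6.4
tool_pos: [0.6633, 0.0407, 0.2165]
tool_rot: [-179.9, -0.2, 92.4]
force: [-1.0, 0.4, -0.0]
grip_width: 0.0596
grasp_force: 0.0
```

```bash
cat > tubm.py <<'E'
from r import *
t=cam("top");s=cam("side");o=env.get_obs();print("tcp",rail(o["tool_pos"]),o["tool_pos"])
for c,roi in((t,(350,95,440,165)),(s,(270,135,345,190))):
    q=big(mask(c,(108,80,40),(125,255,255),roi)); X=cast(c,q,.07)[:,:2].astype(np.float32)*1000
    (p,r)=cv2.minEnclosingCircle(X); m=cv2.moments(cv2.convexHull(X)); print("lid",rail(np.array(p)/1000),r, rail((m["m10"]/m["m00"]/1000,m["m01"]/m["m00"]/1000)))
    ys,xs=np.nonzero(mask(c,(24,60,80),(38,255,255),(roi[0],roi[1],roi[2]+20,roi[3])));Y=cast(c,np.c_[xs,ys],0)[:,:2]; 
    from scipy.optimize import least_squares
    f=least_squares(lambda p:np.hypot(Y[:,0]-p[0],Y[:,1]-p[1])-.058,[.67,-.218],loss="soft_l1",f_scale=.002).x;print("ring",rail(f),len(Y))
E
python3 tubm.py
```

```text
tcp [ -58.2 -202.9] [0.66432089 0.03362863 0.21600044]
lid [ -58.4 -430.7] 49.54180145263672 [ -57.7 -430.6]
ring [ -57.1 -367.5] 2267
lid [ -58.6 -428.4] 47.7957649230957 [ -59.1 -428.6]
ring [ -56.7 -458.2] 59
```

Call:
send_rows:
  xyz:
    - [-0.03,0,0]
    - [-0.04,0,0]
    - [-0.04,0,0]
    - [-0.04,0,0]
    - [-0.01,0,0]
    - [-0.008,0,0]
    - [-0.006,0,0]
    - [-0.006,0,0]
    - [-0.006,0,0]
    - [-0.006,0,0]
    - [-0.005,0,0]
    - [-0.004,0,0]
    - [-0.003,0,0]
    - [0,0,0]
    - [0,0,0]
  rotation:
    - [0,0,0]
    - [0,0,0]
    - [0,0,0]
    - [0,0,0]
    - [0,0,0]
    - [0,0,0]
    - [0,0,0]
    - [0,0,0]
    - [0,0,0]
    - [0,0,0]
    - [0,0,0]
    - [0,0,0]
    - [0,0,0]
    - [0,0,0]
    - [0,0,0]
  jaw: [0.69,0.69,0.69,0.69,0.69,0.69,0.69,0.69,0.69,0.69,0.69,0.69,0.69,0.69,0.69]

```text
time_s: 8.0
tool_pos: [0.6712, -0.1711, 0.2167]
tool_rot: [-180.0, 0.1, 91.8]
force: [0.2, 0.9, -0.2]
grip_width: 0.0601
grasp_force: 0.5
```

Call:
send_rows:
  xyz:
    - [0.01,0,0]
    - [0.04,0,0]
    - [0.04,0,0]
    - [0.04,0,0]
    - [0.04,0,0]
    - [0.03,0,0]
    - [0,0,0]
    - [0,0,0]
  rotation:
    - [0,0,0]
    - [0,0,0]
    - [0,0,0]
    - [0,0,0]
    - [0,0,0]
    - [0,0,0]
    - [0,0,0]
    - [0,0,0]
  jaw: [0.69,0.69,0.69,0.69,0.69,0.69,0.69,0.69]

```text
time_s: 8.8
tool_pos: [0.6648, 0.0305, 0.217]
tool_rot: [180.0, 0.1, 92.0]
force: [0.3, -0.1, 0.6]
grip_width: 0.0604
grasp_force: 0.0
```

```bash
sed -i 's/roi\[0\],roi\[1\],roi\[2\]+20,roi\[3\]/380 if c is t else 290,100,445 if c is t else 345,170 if c is t else 182/' tubm.py; cat >> tubm.py <<'E'
cv2.imwrite("pics/c4.png",np.hstack([cv2.resize(t["image"][90:170,365:455],(390,347)),cv2.resize(s["image"][130:210,270:360],(390,347))]))
E
python3 tubm.py
```

```text
tcp [ -57.6 -208.9] [0.6650512  0.02765312 0.21666157]
lid [ -58.8 -455.4] 50.246917724609375 [ -59.  -455.5]
ring [ -81.  -436.4] 994
lid [ -58.1 -454. ] 46.81996154785156 [ -59.3 -453.6]
ring [ -57.1 -458.5] 151
```

View pics/c4.png

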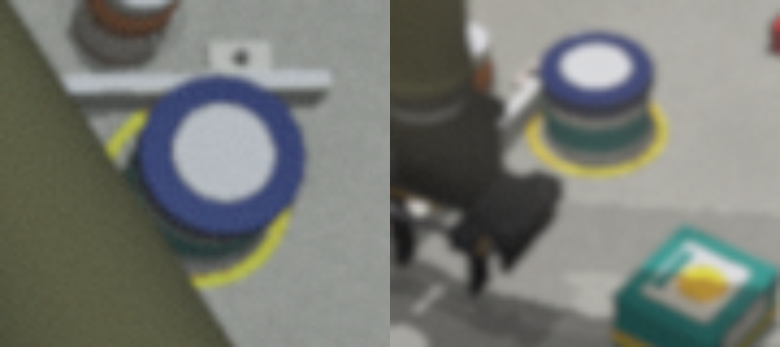

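The tub stands centred in the ring, at about (-59,-455) mm against (-58,-455) in rail coordinates, with even yellow on both sides in the side view. Next is the orange carton.

Call:
send_rows:
  xyz:
    - [0,0,-0.03]
    - [0,0,-0.03]
    - [0,0,0]
    - [0,0,0]
    - [0,0,0]
    - [0,0,0]
    - [0,0,0]
    - [0,0,0]
    - [0,0,0]
    - [0,0,0]
    - [0,0,0]
    - [-0.037,-0.019,0]
    - [-0.037,-0.019,0]
    - [-0.037,-0.019,0]
    - [-0.037,-0.019,0]
    - [-0.037,-0.019,0]
    - [-0.037,-0.019,0]
    - [-0.035,-0.017,0]
    - [0,0,0]
  rotation:
    - [0,0,0.1428]
    - [0,0,0.1428]
    - [0,0,0.1428]
    - [0,0,0.1428]
    - [0,0,0.1428]
    - [0,0,0.1428]
    - [0,0,0.1428]
    - [0,0,0.1428]
    - [0,0,0.1428]
    - [0,0,0.1428]
    - [0,0,0.1428]
    - [0,0,0]
    - [0,0,0]
    - [0,0,0]
    - [0,0,0]
    - [0,0,0]
    - [0,0,0]
    - [0,0,0]
    - [0,0,0]
  jaw: [0.69,0.69,0.69,0.69,0.69,0.69,0.69,0.69,0.69,0.69,0.69,0.69,0.69,0.69,0.69,0.69,0.69,0.69,0.69]

```text
time_s: 10.8
tool_pos: [0.4005, 0.1528, 0.2766]
tool_rot: [179.9, 0.1, 2.0]
force: [1.1, -0.9, -0.6]
grip_width: 0.0601
grasp_force: 0.0
```

Call:
send_rows:
  xyz:
    - [0,0,0]
    - [0,0,0]
    - [0,0,0]
  rotation:
    - [0,-0.1,0]
    - [0,-0.1,0]
    - [0,0,0]
  jaw: [0.69,0.69,0.69]

```text
time_s: 11.1
tool_pos: [0.4056, 0.1506, 0.2767]
tool_rot: [-180.0, 11.5, 1.6]
force: [0.5, -0.8, 0.0]
grip_width: 0.0601
grasp_force: 0.0
```

```bash
cat > look.py <<'E'
from r import *
import sys
def boxes(t,rois):
    for n,roi in rois.items():
        q=big(mask(t,*B[n],roi)); x,y,w,h,a=rectz(q,.058,t); X=cast(t,q,.058)[:,:2].astype(np.float32)*1000
        pts=cv2.boxPoints(cv2.minAreaRect(X)); e=pts[1]-pts[0]; an=(np.degrees(np.arctan2(e[1],e[0]))-1.6+45)%90-45
        print(n,rail((x,y)),round(w),round(h),"yaw rel rail",an.round(1))
E
python3 - <<'E'
from look import *
t=cam("top");o=env.get_obs();print("tcp",rail(o["tool_pos"]),o["tool_pos"],o["tool_rot"])
boxes(t,dict(orange=(200,90,380,260),teal=(230,90,400,260)))
exec(open("tubm.py").read().split("cv2.imwrite")[0])
E
```

```text
tcp [-313.8  -78.5] [0.40527018 0.15088869 0.27657057] [-179.98279276   11.36883461    1.65687367]
orange [-257.1 -121.6] 38 15 yaw rel rail -1.4
teal [-251.2 -274.8] 101 95 yaw rel rail -6.6
tcp [-314.7  -78. ] [0.40438673 0.15138825 0.27662648]
lid [ -59.3 -455.9] 50.25104522705078 [ -58.9 -455.6]
ring [ -57.8 -454.8] 311Traceback (most recent call last):
  File "<stdin>", line 4, in <module>
  File "<string>", line 4, in <module>
  File "h.py", line 22, in big
    cs,_=cv2.findContours(m,cv2.RETR_EXTERNAL,cv2.CHAIN_APPROX_NONE); return max(cs,key=cv2.contourArea)[:,0,:]
                                                                             ~~~^^^^^^^^^^^^^^^^^^^^^^^^
ValueError: max() iterable argument is empty
```

Call:
send_rows:
  xyz:
    - [0.0052,0,0.0255]
    - [0.0052,0,0.0255]
    - [0.0052,0,0.0255]
    - [0,0,0]
    - [0.0098,0,-0.002]
    - [0.0098,0,-0.002]
    - [0,0,0]
    - [0,0,0]
    - [0,0,0]
    - [0,0,0]
    - [0,0,0]
  rotation:
    - [0,0,0]
    - [0,0,0]
    - [0,0,0]
    - [0,0,0]
    - [0,0,0]
    - [0,0,0]
    - [0,0.05,0]
    - [0,0.05,0]
    - [0,0.05,0]
    - [0,0.05,0]
    - [0,0,0]
  jaw: [0.69,0.69,0.69,0.69,0.69,0.69,0.69,0.69,0.69,0.69,0.69]

```text
time_s: 12.35
tool_pos: [0.425, 0.1531, 0.2003]
tool_rot: [-180.0, -0.2, 1.9]
force: [-0.1, -0.3, 0.4]
grip_width: 0.0599
grasp_force: 0.0
```

```bash
python3 - <<'E'
from look import *
o=env.get_obs();print("tcp",rail(o["tool_pos"]),o["tool_pos"],o["tool_rot"],o["force"])
s=cam("side")
cv2.imwrite("pics/c5.png",cv2.resize(s["image"][120:340,200:440],None,fx=2.5,fy=2.5))
E
```

```text
tcp [-294.1  -76.8] [0.42498259 0.15309271 0.20027308] [-179.98672767   -0.24336534    1.85324185] [-0.13168946 -0.30885378  0.43194712]
```

View pics/c5.png

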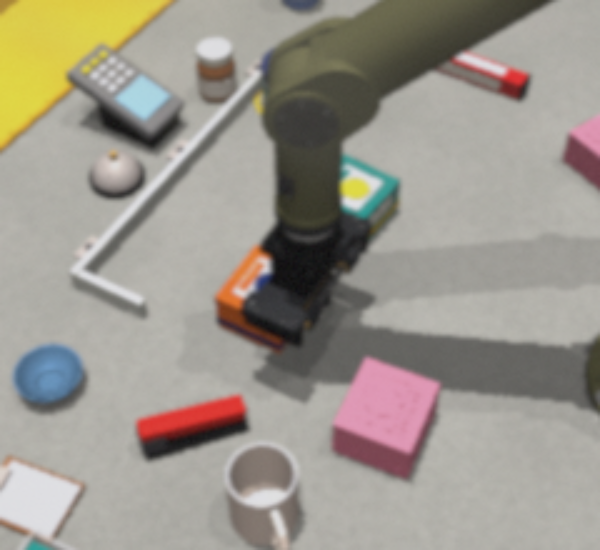

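The gripper is behind the orange carton, the carton's left edge clears the end stop, and nothing else is touched. I'll push on to the rail.

Call:
send_rows:
  xyz:
    - [0.01,0,0]
    - [0.01,0,0]
    - [0.01,0,0]
    - [0.01,0,0]
    - [0.01,0,0]
    - [0.01,0,0]
    - [0.01,0,0]
    - [0.01,0,0]
    - [0.01,0,0]
    - [0.01,0,0]
    - [0.01,0,0]
    - [0.01,0,0]
    - [0.01,0,0]
    - [0.01,0,0]
    - [0.01,0,0]
    - [0.01,0,0]
    - [0.01,0,0]
    - [0,0,0]
  rotation:
    - [0,0,0]
    - [0,0,0]
    - [0,0,0]
    - [0,0,0]
    - [0,0,0]
    - [0,0,0]
    - [0,0,0]
    - [0,0,0]
    - [0,0,0]
    - [0,0,0]
    - [0,0,0]
    - [0,0,0]
    - [0,0,0]
    - [0,0,0]
    - [0,0,0]
    - [0,0,0]
    - [0,0,0]
    - [0,0,0]
  jaw: [0.69,0.69,0.69,0.69,0.69,0.69,0.69,0.69,0.69,0.69,0.69,0.69,0.69,0.69,0.69,0.69,0.69,0.69]

```text
time_s: 14.2
tool_pos: [0.5956, 0.158, 0.1991]
tool_rot: [-180.0, -0.1, 1.8]
force: [-0.6, -0.4, 0.1]
grip_width: 0.0601
grasp_force: 0.0
```

Call:
send_rows:
  xyz:
    - [0.005,0,0]
    - [0.005,0,0]
    - [0.004,0,0]
    - [0.002,0,0]
    - [0,0,0]
  rotation:
    - [0,0,0]
    - [0,0,0]
    - [0,0,0]
    - [0,0,0]
    - [0,0,0]
  jaw: [0.69,0.69,0.69,0.69,0.69]

```text
time_s: 14.7
tool_pos: [0.6101, 0.1588, 0.1988]
tool_rot: [-180.0, -0.0, 1.8]
force: [-2.0, 0.2, 1.1]
grip_width: 0.0598
grasp_force: 0.6
```

Call:
send_rows:
  xyz:
    - [0.002,0,0]
    - [0.002,0,0]
    - [0,0,0]
  rotation:
    - [0,0,0]
    - [0,0,0]
    - [0,0,0]
  jaw: [0.69,0.69,0.69]

```text
time_s: 15.0
tool_pos: [0.614, 0.1588, 0.1986]
tool_rot: [-180.0, -0.0, 1.8]
force: [-2.4, 0.1, 1.0]
grip_width: 0.0599
grasp_force: 0.9
```

Call:
send_rows:
  xyz:
    - [0.002,0,0]
    - [0.001,0,0]
    - [0,0,0]
  rotation:
    - [0,0,0]
    - [0,0,0]
    - [0,0,0]
  jaw: [0.69,0.69,0.69]

```text
time_s: 15.3
tool_pos: [0.6158, 0.1591, 0.1985]
tool_rot: [180.0, 0.2, 1.8]
force: [-7.2, -0.6, 5.1]
grip_width: 0.0604
grasp_force: 3.7
```

Call:
send_rows:
  xyz:
    - [0.002,0,0]
    - [0.001,0,0]
    - [0,0,0]
  rotation:
    - [0,0,0]
    - [0,0,0]
    - [0,0,0]
  jaw: [0.69,0.69,0.69]

```text
time_s: 15.6
tool_pos: [0.6168, 0.1594, 0.1984]
tool_rot: [179.9, 0.6, 1.8]
force: [-14.8, -1.2, 11.1]
grip_width: 0.0598
grasp_force: 7.8
```

Call:
send_rows:
  xyz:
    - [-0.02,0,0]
    - [-0.025,0,0]
    - [0,0,0]
    - [0,0,0]
    - [0,0,0]
    - [0,0,0]
    - [0,0,0]
    - [0,0,0]
    - [0,0,0]
    - [0,0,0]
    - [0,0,0]
    - [0,0,0]
    - [0,0,0]
    - [-0.035,0,0]
    - [-0.035,0,0]
    - [-0.035,0,0]
    - [0,0.03,0]
    - [0,0.03,0]
    - [0,0.035,0]
    - [0,0,0]
  rotation:
    - [0,0,0]
    - [0,0,0]
    - [0,0,-0.1428]
    - [0,0,-0.1428]
    - [0,0,-0.1428]
    - [0,0,-0.1428]
    - [0,0,-0.1428]
    - [0,0,-0.1428]
    - [0,0,-0.1428]
    - [0,0,-0.1428]
    - [0,0,-0.1428]
    - [0,0,-0.1428]
    - [0,0,-0.1428]
    - [0,0,0]
    - [0,0,0]
    - [0,0,0]
    - [0,0,0]
    - [0,0,0]
    - [0,0,0]
    - [0,0,0]
  jaw: [0.69,0.46,0.46,0.46,0.46,0.46,0.46,0.46,0.46,0.46,0.46,0.46,0.46,0.46,0.46,0.46,0.46,0.46,0.46,0.46]

```text
time_s: 17.6
tool_pos: [0.6771, 0.0544, 0.1987]
tool_rot: [179.7, -0.1, 91.7]
force: [0.3, 0.3, 0.1]
grip_width: 0.0406
grasp_force: 0.0
```

```bash
python3 - <<'E'
from look import *
o=env.get_obs();print("tcp",rail(o["tool_pos"]),o["tool_pos"],o["tool_rot"],o["force"])
t=cam("top")
boxes(t,dict(orange=(220,90,300,190),teal=(330,170,400,260)))
cv2.imwrite("pics/c6.png",cv2.resize(t["image"][80:260,220:510],None,fx=2.5,fy=2.5))
E
```

```text
tcp [ -44.8 -182.5] [0.67711098 0.05442822 0.19867035] [ 1.79690775e+02 -6.46870211e-02  9.16726023e+01] [0.26711994 0.34485423 0.06586461]
orange [-51.4 -75.7] 101 101 yaw rel rail -1.3
teal [-252.  -275.5] 99 95 yaw rel rail -4.8
```

View pics/c6.png

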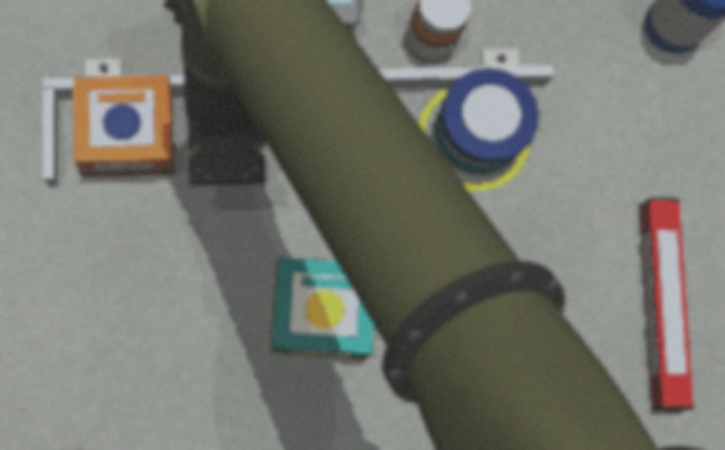

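The orange carton is flat on the rail with about 25 mm of gap to the stop. I'll push it left.

Call:
send_rows:
  xyz:
    - [0.02,-0.005,0]
    - [0.02,0,0]
    - [0.008,0,0]
    - [0.006,0,0]
    - [0.005,0,0]
    - [0.005,0,0]
    - [0.003,0,0]
    - [0,0,0]
  rotation:
    - [0,0,0]
    - [0,0,0]
    - [0,0,0]
    - [0,0,0]
    - [0,0,0]
    - [0,0,0]
    - [0,0,0]
    - [0,0,0]
  jaw: [0.46,0.46,0.46,0.46,0.46,0.46,0.46,0.46]

```text
time_s: 18.45
tool_pos: [0.6659, 0.123, 0.1985]
tool_rot: [180.0, -0.0, 91.9]
force: [-0.6, -0.0, -0.9]
grip_width: 0.04
grasp_force: 0.4
```

Call:
send_rows:
  xyz:
    - [0.003,0,0]
    - [0.002,0,0]
    - [0,0,0]
  rotation:
    - [0,0,0]
    - [0,0,0]
    - [0,0,0]
  jaw: [0.46,0.46,0.46]

```text
time_s: 18.75
tool_pos: [0.666, 0.1247, 0.1985]
tool_rot: [-179.9, 0.3, 91.7]
force: [-3.7, -7.3, 3.4]
grip_width: 0.04
grasp_force: 3.8
```

Call:
send_rows:
  xyz:
    - [0.002,0,0]
    - [0.001,0,0]
    - [0,0,0]
  rotation:
    - [0,0,0]
    - [0,0,0]
    - [0,0,0]
  jaw: [0.46,0.46,0.46]

```text
time_s: 19.05
tool_pos: [0.6661, 0.1254, 0.1985]
tool_rot: [-179.9, 0.5, 91.6]
force: [-4.2, -11.9, 4.9]
grip_width: 0.04
grasp_force: 6.0
```

Call:
send_rows:
  xyz:
    - [-0.02,0,0]
    - [0,0,-0.035]
    - [0,0,-0.035]
    - [-0.033,-0.028,0]
    - [-0.033,-0.028,0]
    - [-0.033,-0.028,0]
    - [-0.033,-0.028,0]
    - [-0.033,-0.028,0]
    - [-0.033,-0.028,0]
    - [-0.033,-0.028,0]
    - [0,0,0]
    - [0,0,0.035]
    - [0,0,0.035]
    - [0,0,0]
  rotation:
    - [0,0,0]
    - [0,0,0]
    - [0,0,0]
    - [0,0,0]
    - [0,0,0]
    - [0,0,0]
    - [0,0,0]
    - [0,0,0]
    - [0,0,0]
    - [0,0,0]
    - [0,0,0]
    - [0,0,0]
    - [0,0,0]
    - [0,0,0]
  jaw: [0.46,0.46,0.46,0.46,0.46,0.46,0.46,0.46,0.46,0.46,0.46,0.46,0.46,0.46]

```text
time_s: 20.45
tool_pos: [0.4763, -0.1251, 0.1954]
tool_rot: [-179.7, -0.2, 91.9]
force: [-1.5, 0.2, -0.3]
grip_width: 0.0401
grasp_force: 0.0
```

```bash
python3 - <<'E'
from look import *
o=env.get_obs();print("tcp",rail(o["tool_pos"]),o["tool_pos"],o["tool_rot"],o["force"])
t=cam("top")
boxes(t,dict(orange=(220,90,300,190),teal=(310,170,400,260)))
E
```

```text
tcp [-250.5 -356.4] [ 0.47631382 -0.12514153  0.1953927 ] [-179.68186098   -0.24349489   91.91946934] [-1.51777489  0.19174562 -0.28473522]
orange [-51.9 -52.7] 100 100 yaw rel rail -0.0
teal [-250.3 -275.8] 101 93 yaw rel rail -5.7
```

Call:
send_rows:
  xyz:
    - [0.01,0,0]
    - [0.006,0,0]
    - [0.006,0,0]
    - [0.008,0,0]
    - [0.01,0,0]
    - [0.01,0,0]
    - [0.01,0,0]
    - [0.01,0,0]
    - [0.01,0,0]
    - [0.01,0,0]
    - [0.01,0,0]
    - [0.01,0,0]
    - [0.01,0,0]
    - [0.006,0,0]
    - [0.004,0,0]
    - [0,0,0]
    - [-0.03,0,0]
    - [-0.04,0,0]
    - [0,0,0]
  rotation:
    - [0,0,0]
    - [0,0,0]
    - [0,0,0]
    - [0,0,0]
    - [0,0,0]
    - [0,0,0]
    - [0,0,0]
    - [0,0,0]
    - [0,0,0]
    - [0,0,0]
    - [0,0,0]
    - [0,0,0]
    - [0,0,0]
    - [0,0,0]
    - [0,0,0]
    - [0,0,0]
    - [0,0,0]
    - [0,0,0]
    - [0,0,0]
  jaw: [0.46,0.46,0.46,0.46,0.46,0.46,0.46,0.46,0.46,0.46,0.46,0.46,0.46,0.46,0.46,0.46,0.46,0.46,0.46]

```text
time_s: 22.4
tool_pos: [0.4757, -0.0715, 0.1982]
tool_rot: [-180.0, 0.1, 91.4]
force: [0.4, -1.2, 0.2]
grip_width: 0.0403
grasp_force: 0.0
```

```bash
python3 - <<'E'
from look import *
o=env.get_obs();print("tcp",rail(o["tool_pos"]),o["tool_pos"],o["tool_rot"],o["force"])
t=cam("top")
boxes(t,dict(orange=(220,90,300,190),teal=(240,170,400,260)))
E
```

```text
tcp [-249.6 -302.8] [ 0.47572745 -0.07152038  0.19824085] [-1.79959376e+02  6.61472032e-02  9.14000510e+01] [ 0.43173927 -1.19714048  0.16087127]
orange [-51.9 -52.7] 100 100 yaw rel rail -0.0
teal [-258.6 -165.1] 94 100 yaw rel rail 0.8
```

Call:
send_rows:
  xyz:
    - [0,0,-0.04]
    - [0,0,-0.04]
    - [0,0,0]
    - [0,0,0]
    - [0,0,0]
    - [0,0,0]
    - [0,0,0]
    - [0,0,0]
    - [0,0,0]
    - [0,0,0]
    - [0,0,0]
    - [-0.01,-0.034,0]
    - [-0.01,-0.034,0]
    - [-0.01,-0.035,0]
    - [-0.01,-0.035,0]
    - [0,0,0]
    - [0,0,0]
    - [0,0,0]
  rotation:
    - [0,0,0.1428]
    - [0,0,0.1428]
    - [0,0,0.1428]
    - [0,0,0.1428]
    - [0,0,0.1428]
    - [0,0,0.1428]
    - [0,0,0.1428]
    - [0,0,0.1428]
    - [0,0,0.1428]
    - [0,0,0.1428]
    - [0,0,0.1428]
    - [0,0,0]
    - [0,0,0]
    - [0,0,0]
    - [0,0,0]
    - [0,-0.1,0]
    - [0,-0.1,0]
    - [0,0,0]
  jaw: [0.69,0.69,0.69,0.69,0.69,0.69,0.69,0.69,0.69,0.69,0.69,0.69,0.69,0.69,0.69,0.69,0.69,0.69]

```text
time_s: 24.25
tool_pos: [0.4317, 0.0714, 0.2781]
tool_rot: [-179.9, 11.6, 2.0]
force: [0.7, 0.0, -0.0]
grip_width: 0.0601
grasp_force: 0.0
```

```bash
python3 - <<'E'
from look import *
o=env.get_obs();print("tcp",rail(o["tool_pos"]),o["tool_pos"],o["tool_rot"],o["force"])
E
```

```text
tcp [-289.7 -158.6] [0.43165516 0.07144474 0.27813972] [-179.86565585   11.58145913    1.98247786] [ 0.71273681  0.0416641  -0.00297407]
```

Call:
send_rows:
  xyz:
    - [0.0052,0.006,0.0255]
    - [0.0052,0,0.0255]
    - [0.0052,0,0.0255]
    - [0,0,0]
    - [0.0098,0,-0.002]
    - [0.0098,0,-0.002]
    - [0,0,0]
    - [0,0,0]
    - [0,0,0]
    - [0,0,0]
    - [0,0,0]
  rotation:
    - [0,0,0]
    - [0,0,0]
    - [0,0,0]
    - [0,0,0]
    - [0,0,0]
    - [0,0,0]
    - [0,0.05,0]
    - [0,0.05,0]
    - [0,0.05,0]
    - [0,0.05,0]
    - [0,0,0]
  jaw: [0.69,0.69,0.69,0.69,0.69,0.69,0.69,0.69,0.69,0.69,0.69]

```text
time_s: 25.35
tool_pos: [0.4529, 0.0648, 0.2022]
tool_rot: [180.0, -0.2, 1.8]
force: [-0.5, -0.1, -0.2]
grip_width: 0.0599
grasp_force: 0.0
```

Call:
send_rows:
  xyz:
    - [0.01,0,0]
    - [0.01,0,0]
    - [0.01,0,0]
    - [0.01,0,0]
    - [0.01,0,0]
    - [0.01,0,0]
    - [0.01,0,0]
    - [0.01,0,0]
    - [0.01,0,0]
    - [0.01,0,0]
    - [0.01,0,0]
    - [0.01,0,0]
    - [0.01,0,0]
    - [0.01,0,0]
    - [0.01,0,0]
    - [0.005,0,0]
    - [0.003,0,0]
    - [0.002,0,0]
    - [0,0,0]
  rotation:
    - [0,0,0]
    - [0,0,0]
    - [0,0,0]
    - [0,0,0]
    - [0,0,0]
    - [0,0,0]
    - [0,0,0]
    - [0,0,0]
    - [0,0,0]
    - [0,0,0]
    - [0,0,0]
    - [0,0,0]
    - [0,0,0]
    - [0,0,0]
    - [0,0,0]
    - [0,0,0]
    - [0,0,0]
    - [0,0,0]
    - [0,0,0]
  jaw: [0.69,0.69,0.69,0.69,0.69,0.69,0.69,0.69,0.69,0.69,0.69,0.69,0.69,0.69,0.69,0.69,0.69,0.69,0.69]

```text
time_s: 27.25
tool_pos: [0.6119, 0.0698, 0.2007]
tool_rot: [-180.0, -0.0, 1.8]
force: [-1.3, -0.0, -0.4]
grip_width: 0.0601
grasp_force: 0.4
```

```bash
python3 - <<'E'
from look import *
o=env.get_obs();print("tcp",rail(o["tool_pos"]),o["tool_pos"],o["tool_rot"],o["force"])
E
```

```text
tcp [-109.5 -165.3] [0.61193029 0.06983477 0.20073877] [-1.79995265e+02 -3.81752608e-02  1.84367830e+00] [-1.25533651 -0.0304927  -0.41527365]
```

Call:
send_rows:
  xyz:
    - [0.003,0,0]
    - [0.002,0,0]
    - [0.002,0,0]
    - [0,0,0]
  rotation:
    - [0,0,0]
    - [0,0,0]
    - [0,0,0]
    - [0,0,0]
  jaw: [0.69,0.69,0.69,0.69]

```text
time_s: 27.65
tool_pos: [0.6181, 0.0701, 0.2006]
tool_rot: [180.0, 0.2, 1.8]
force: [-6.4, -0.3, 4.4]
grip_width: 0.0595
grasp_force: 3.1
```

Call:
send_rows:
  xyz:
    - [0.002,0,0]
    - [0.002,0,0]
    - [0,0,0]
  rotation:
    - [0,0,0]
    - [0,0,0]
    - [0,0,0]
  jaw: [0.69,0.69,0.69]

```text
time_s: 27.95
tool_pos: [0.6195, 0.0705, 0.2003]
tool_rot: [179.9, 0.7, 1.8]
force: [-16.3, -1.2, 11.6]
grip_width: 0.0597
grasp_force: 8.4
```

Call:
send_rows:
  xyz:
    - [-0.02,0,0]
    - [-0.025,0,0]
    - [0,0,0]
    - [0,0,0]
    - [0,0,0]
    - [0,0,0]
    - [0,0,0]
    - [0,0,0]
    - [0,0,0]
    - [0,0,0]
    - [0,0,0]
    - [0,0,0]
    - [0,0,0]
    - [-0.035,0,0]
    - [-0.035,0,0]
    - [-0.03,0,0]
    - [0,0.03,0]
    - [0,0.03,0]
    - [0,0.03,0]
    - [0,0,0]
  rotation:
    - [0,0,0]
    - [0,0,0]
    - [0,0,-0.1428]
    - [0,0,-0.1428]
    - [0,0,-0.1428]
    - [0,0,-0.1428]
    - [0,0,-0.1428]
    - [0,0,-0.1428]
    - [0,0,-0.1428]
    - [0,0,-0.1428]
    - [0,0,-0.1428]
    - [0,0,-0.1428]
    - [0,0,-0.1428]
    - [0,0,0]
    - [0,0,0]
    - [0,0,0]
    - [0,0,0]
    - [0,0,0]
    - [0,0,0]
    - [0,0,0]
  jaw: [0.69,0.46,0.46,0.46,0.46,0.46,0.46,0.46,0.46,0.46,0.46,0.46,0.46,0.46,0.46,0.46,0.46,0.46,0.46,0.46]

```text
time_s: 29.95
tool_pos: [0.6744, -0.0289, 0.2011]
tool_rot: [179.7, -0.1, 91.7]
force: [0.1, 0.3, 0.9]
grip_width: 0.0403
grasp_force: 0.0
```

```bash
python3 - <<'E'
from look import *
o=env.get_obs();print("tcp",rail(o["tool_pos"]),o["tool_pos"],o["tool_rot"],o["force"])
t=cam("top")
boxes(t,dict(orange=(220,90,300,190),teal=(240,90,400,260)))
E
```

```text
tcp [ -49.9 -265.7] [ 0.67435451 -0.02893241  0.20109384] [ 1.79692410e+02 -7.89218635e-02  9.17295538e+01] [0.09586765 0.30429776 0.90982191]
orange [-52.  -52.7] 101 100 yaw rel rail -0.0
teal [ -49.8 -163.9] 102 98 yaw rel rail -1.6
```

Call:
send_rows:
  xyz:
    - [0.02,0,0]
    - [0.015,0,0]
    - [0.006,0,0]
    - [0.005,0,0]
    - [0.004,0,0]
    - [0.003,0,0]
    - [0,0,0]
  rotation:
    - [0,0,0]
    - [0,0,0]
    - [0,0,0]
    - [0,0,0]
    - [0,0,0]
    - [0,0,0]
    - [0,0,0]
  jaw: [0.46,0.46,0.46,0.46,0.46,0.46,0.46]

```text
time_s: 30.7
tool_pos: [0.6692, 0.024, 0.2006]
tool_rot: [-180.0, 0.0, 91.8]
force: [-0.8, -3.9, 1.1]
grip_width: 0.0397
grasp_force: 1.6
```

Call:
send_rows:
  xyz:
    - [0.003,0,0]
    - [0.002,0,0]
    - [0,0,0]
  rotation:
    - [0,0,0]
    - [0,0,0]
    - [0,0,0]
  jaw: [0.46,0.46,0.46]

```text
time_s: 31.0
tool_pos: [0.6693, 0.0252, 0.2005]
tool_rot: [-179.9, 0.4, 91.6]
force: [-2.7, -11.0, 4.3]
grip_width: 0.0402
grasp_force: 5.3
```

Call:
send_rows:
  xyz:
    - [0.002,0,0]
    - [0.001,0,0]
    - [0,0,0]
  rotation:
    - [0,0,0]
    - [0,0,0]
    - [0,0,0]
  jaw: [0.46,0.46,0.46]

```text
time_s: 31.3
tool_pos: [0.6694, 0.0258, 0.2005]
tool_rot: [-179.9, 0.6, 91.6]
force: [-3.4, -14.5, 6.8]
grip_width: 0.0401
grasp_force: 7.5
```

Call:
send_rows:
  xyz:
    - [-0.02,0,0]
    - [0,-0.035,0]
    - [0,-0.035,0]
    - [0,-0.035,0]
    - [0.035,0,0]
    - [0.035,0,0]
    - [0.035,0,0]
    - [0.025,0,0]
    - [0,0,0]
    - [0,0,0]
    - [0,0,0]
    - [0,0,0]
    - [0,0,0]
    - [0,0,0]
    - [0,0,0]
    - [0,0,0]
    - [0,0,0]
    - [0,0,0]
    - [0,0,0]
  rotation:
    - [0,0,0]
    - [0,0,0]
    - [0,0,0]
    - [0,0,0]
    - [0,0,0]
    - [0,0,0]
    - [0,0,0]
    - [0,0,0]
    - [0,0,0.1428]
    - [0,0,0.1428]
    - [0,0,0.1428]
    - [0,0,0.1428]
    - [0,0,0.1428]
    - [0,0,0.1428]
    - [0,0,0.1428]
    - [0,0,0.1428]
    - [0,0,0.1428]
    - [0,0,0.1428]
    - [0,0,0.1428]
  jaw: [0.46,0.46,0.46,0.46,0.46,0.46,0.46,0.46,0.46,0.46,0.46,0.46,0.46,0.46,0.46,0.46,0.46,0.46,1]

```text
time_s: 33.2
tool_pos: [0.5603, 0.1405, 0.2007]
tool_rot: [-179.9, -0.0, 1.6]
force: [-0.2, -0.5, -0.5]
grip_width: 0.043
grasp_force: 0.0
```

Call:
send_rows:
  xyz:
    - [0,0,0]
    - [0,0,0]
    - [0,0,0]
  rotation:
    - [0,0,0]
    - [0,0,0]
    - [0,0,0]
  jaw: [1,1,1]

```text
time_s: 33.5
tool_pos: [0.5604, 0.1396, 0.2006]
tool_rot: [-180.0, -0.0, 2.0]
force: [0.6, 0.7, -0.4]
grip_width: 0.0645
grasp_force: 0.0
```

```bash
python3 - <<'E'
from look import *
o=env.get_obs();print("tcp",rail(o["tool_pos"]),o["tool_pos"],o["tool_rot"],o["grip_width"])
E
```

```text
tcp [-159.1  -94.1] [0.56041948 0.13959479 0.20058258] [-1.79957681e+02 -5.22906894e-03  1.99680085e+00] 0.06447198676390971
```

Call:
send_rows:
  xyz:
    - [0.015,0.006,0]
    - [0.015,0,0]
    - [0.012,0,0]
    - [0.006,0,0]
    - [0.004,0,0]
    - [0.003,0,0]
    - [0,0,0]
  rotation:
    - [0,0,0.005]
    - [0,0,0]
    - [0,0,0]
    - [0,0,0]
    - [0,0,0]
    - [0,0,0]
    - [0,0,0]
  jaw: [1,1,1,1,1,1,1]

```text
time_s: 34.2
tool_pos: [0.6156, 0.1348, 0.2005]
tool_rot: [-180.0, 0.0, 1.6]
force: [-0.1, 0.4, -0.2]
grip_width: 0.0868
grasp_force: 0.0
```

Call:
send_rows:
  xyz:
    - [0.002,0,0]
    - [0.002,0,0]
    - [0,0,0]
  rotation:
    - [0,0,0]
    - [0,0,0]
    - [0,0,0]
  jaw: [1,1,1]

```text
time_s: 34.5
tool_pos: [0.6172, 0.1352, 0.2003]
tool_rot: [179.9, 0.4, 1.6]
force: [-10.0, -1.9, 6.7]
grip_width: 0.0869
grasp_force: 4.9
```

Call:
send_rows:
  xyz:
    - [-0.02,0,0]
    - [-0.03,0,0]
    - [0,0,-0.04]
    - [0,0,-0.04]
    - [0,0,-0.03]
    - [-0.011,0.0445,0]
    - [-0.011,0.0445,0]
    - [-0.011,0.0445,0]
    - [-0.011,0.0445,0]
    - [-0.011,0.0445,0]
    - [-0.011,0.0445,0]
    - [-0.011,0.0445,0]
    - [-0.011,0.0445,0]
    - [-0.011,0.0445,0]
    - [-0.011,0.0445,0]
    - [-0.011,0.0445,0]
    - [-0.011,0.0445,0]
    - [0,0,0]
    - [0,0,0]
  rotation:
    - [0,0,0]
    - [0,0,0]
    - [0,0,0]
    - [0,0,0]
    - [0,0,0]
    - [0,0,0]
    - [0,0,0]
    - [0,0,0]
    - [0,0,0]
    - [0,0,0]
    - [0,0,0]
    - [0,0,0]
    - [0,0,0]
    - [0,0,0]
    - [0,0,0]
    - [0,0,0]
    - [0,0,0]
    - [0,0,0]
    - [0,0,0]
  jaw: [1,1,1,1,1,1,1,1,1,1,1,1,1,1,1,1,1,1,1]

```text
time_s: 36.4
tool_pos: [0.4514, -0.4049, 0.3104]
tool_rot: [-180.0, 0.0, 1.4]
force: [-0.7, 0.9, -0.2]
grip_width: 0.087
grasp_force: 0.0
```

```bash
python3 - <<'E'
from look import *
o=env.get_obs();print("tcp",rail(o["tool_pos"]),o["tool_pos"],o["tool_rot"],o["grip_width"])
t=cam("top");s=cam("side")
boxes(t,dict(orange=(220,90,300,190),teal=(240,90,400,260)))
a=cv2.resize(t["image"][85:255,225:525],(780,442));b=cv2.resize(s["image"][100:260,210:430],(0,0),fx=2,fy=2);cv2.imwrite("pics/c7.png",a);cv2.imwrite("pics/c8.png",b)
E
```

```text
tcp [-283.3 -635.4] [ 0.45138429 -0.40492215  0.31035749] [-1.79971283e+02  4.90232333e-03  1.39649187e+00] 0.08695338517779576
orange [-51.8 -51.5] 101 98 yaw rel rail 0.2
teal [ -49.1 -151.6] 95 98 yaw rel rail 0.6
```

View pics/c7.png

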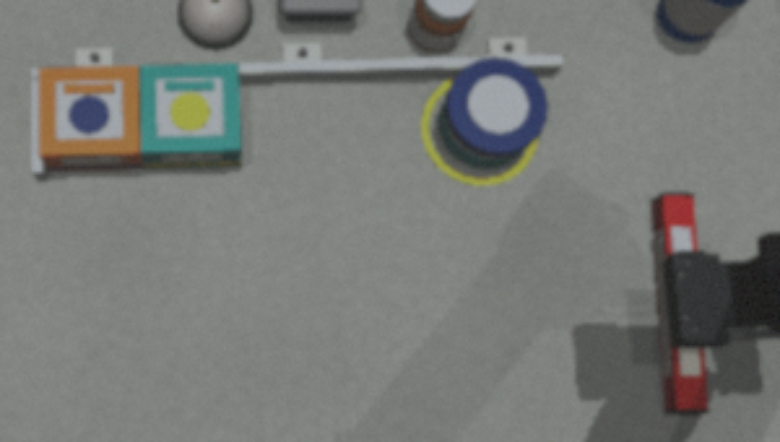

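View pics/c8.png

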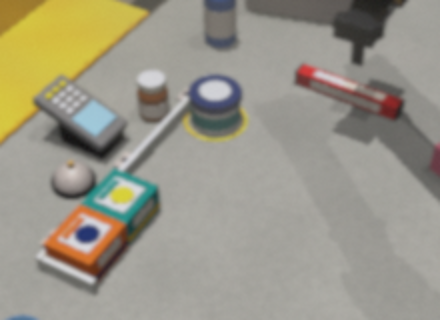

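The row is tight in the left corner: orange at (90,110) and teal at (190,110) in the crop. The tub is within its ring at (497,103), and the bar is undisturbed at (683,300). Next, the bar's height and yaw from two views.

```bash
python3 - <<'E'
from look import *
t=cam("top");s=cam("side")
def red(c,roi): return mask(c,(0,110,60),(8,255,255),roi)|mask(c,(172,110,60),(180,255,255),roi)
mt=red(t,(465,140,515,260));ms=red(s,(345,120,420,165))
pt=np.argwhere(mt)[:,::-1];ps=np.argwhere(ms)[:,::-1]
# far-right top corner
a=pt[np.argmax(pt[:,0]*.35-pt[:,1])];b=ps[np.argmin(ps[:,0]*.6+ps[:,1])]
print(a,b,tri(t,a,s,b))
# near-right top corner
a2=pt[np.argmax(pt[:,0]+pt[:,1]*.5)];b2=ps[np.argmax(ps[:,0]-ps[:,1]*.8)];print(a2,b2,tri(t,a2,s,b2))
X=cast(t,[a,a2],.032);print(X,"yaw",np.degrees(np.arctan2(*(X[0]-X[1])[[1,0]])))
X=cast(t,pt,.032)[:,:2].astype(np.float32)*1000;print(cv2.minAreaRect(X),cv2.boxPoints(cv2.minAreaRect(X)).round(1).tolist())
E
```

```text
[490 160] [361 133] [ 0.58938185 -0.42443962  0.0259525 ]
[496 241] [410 150] [ 0.37531831 -0.41862167  0.03023625]
[[ 0.58813739 -0.42158248  0.032     ]
 [ 0.3750234  -0.41790405  0.032     ]] yaw -0.9888488844398376
((480.51324462890625, -403.5522155761719), (38.859947204589844, 216.49908447265625), 87.74817657470703) [[371.6000061035156, -418.70001220703125], [587.9000244140625, -427.20001220703125], [589.4000244140625, -388.3999938964844], [373.1000061035156, -379.8999938964844]]
```

Call:
send_rows:
  xyz:
    - [-0.006,0,0]
    - [0,0,0.03]
    - [0,0,0.03]
    - [0,0,0.03]
    - [0,0,0.02]
    - [0,0,0.013]
    - [0,0,0]
    - [0,0,0]
  rotation:
    - [0,0,0.05]
    - [0,0,0]
    - [0,0,0]
    - [0,0,0]
    - [0,0,0]
    - [0,0,0]
    - [0,0,0]
    - [0,0,0]
  jaw: [1,1,1,1,1,1,1,1]

```text
time_s: 37.4
tool_pos: [0.4469, -0.4038, 0.1885]
tool_rot: [180.0, -0.1, -1.3]
force: [-0.6, -0.3, 0.2]
grip_width: 0.0873
grasp_force: 0.0
```

Call:
send_rows:
  xyz:
    - [0,0,0]
    - [0,0,0]
    - [0,0,0]
    - [0,0,0]
    - [0,0,0]
    - [0,0,0]
    - [0,0,0]
    - [0,0,0]
    - [0,0,0]
    - [0,0,0]
  rotation:
    - [0,0,0]
    - [0,0,0]
    - [0,0,0]
    - [0,0,0]
    - [0,0,0]
    - [0,0,0]
    - [0,0,0]
    - [0,0,0]
    - [0,0,0]
    - [0,0,0]
  jaw: [0.2,0.2,0.2,0.2,0.2,0.2,0.2,0.2,0.2,0.2]
  newtons: 40

```text
time_s: 38.4
tool_pos: [0.4461, -0.4043, 0.1876]
tool_rot: [180.0, 0.0, -1.3]
force: [-0.3, -0.5, -0.8]
grip_width: 0.0317
grasp_force: 39.9
```

Call:
send_rows:
  xyz:
    - [0,0,-0.03]
    - [0,0,-0.03]
    - [0,0,-0.03]
    - [0,0,0]
    - [0.0138,-0.0413,0]
    - [0.0138,-0.0413,0]
    - [0.0138,-0.0413,0]
    - [0.0138,-0.0413,0]
    - [0.0138,-0.0413,0]
    - [0.0138,-0.0413,0]
    - [0.0138,-0.0413,0]
    - [0.0138,-0.0413,0]
    - [0.0138,-0.0413,0]
    - [0.0138,-0.0413,0]
    - [0,0,0]
    - [0,0,0]
    - [0,0,0]
  rotation:
    - [0,0,0]
    - [0,0,0]
    - [0,0,0]
    - [0,0,-0.05]
    - [0,0,0]
    - [0,0,0]
    - [0,0,0]
    - [0,0,0]
    - [0,0,0]
    - [0,0,0]
    - [0,0,0]
    - [0,0,0]
    - [0,0,0]
    - [0,0,0]
    - [0,0,0]
    - [0,0,0]
    - [0,0,0]
  jaw: [0.2,0.2,0.2,0.2,0.2,0.2,0.2,0.2,0.2,0.2,0.2,0.2,0.2,0.2,0.2,0.2,0.2]

```text
time_s: 40.1
tool_pos: [0.5725, 0.0106, 0.2771]
tool_rot: [180.0, 0.1, 1.4]
force: [-0.2, -1.5, -2.7]
grip_width: 0.0319
grasp_force: 39.3
```

```bash
python3 - <<'E'
from look import *
o=env.get_obs();print("tcp",rail(o["tool_pos"]),o["tool_pos"],o["tool_rot"],o["grip_width"],o["grasp_force"])
t=cam("top");s=cam("side")
cv2.imwrite("pics/c9.png",np.hstack([cv2.resize(t["image"][85:235,225:375],(390,390)),cv2.resize(s["image"][110:260,240:390],(390,390))]))
E
```

```text
tcp [-150.6 -223.4] [0.57247771 0.01056852 0.27706671] [1.79966702e+02 9.06661018e-02 1.41792021e+00] 0.03193927548527676 39.282891898988055
```

View pics/c9.png

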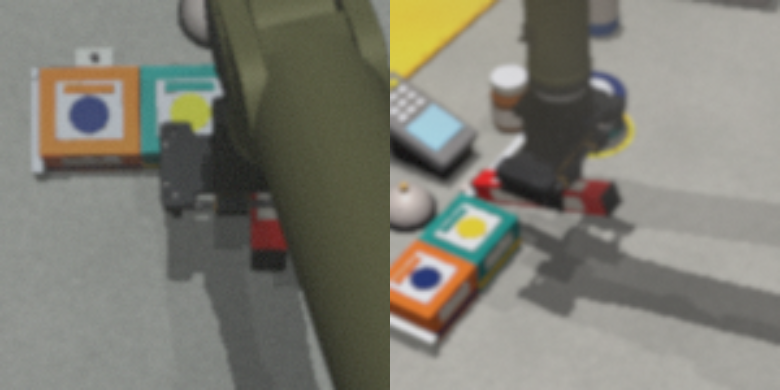

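The bar is held level beside the teal carton, its far end at the rail. I'll lower it.

Call:
send_rows:
  xyz:
    - [0,0,0.03]
    - [0,0,0.03]
    - [0,0,0.02]
    - [0,0,0.008]
    - [0,0,0]
    - [0,0,0]
  rotation:
    - [0,0,0]
    - [0,0,0]
    - [0,0,0]
    - [0,0,0]
    - [0,0,0]
    - [0,0,0]
  jaw: [0.2,0.2,0.2,0.2,0.2,0.2]

```text
time_s: 40.8
tool_pos: [0.5732, 0.0117, 0.1901]
tool_rot: [180.0, -0.0, 1.5]
force: [1.1, -1.0, -2.7]
grip_width: 0.0321
grasp_force: 40.0
```

Call:
send_rows:
  xyz:
    - [0,0,0.002]
    - [0,0,0]
  rotation:
    - [0,0,0]
    - [0,0,0]
  jaw: [0.2,0.2]

```text
time_s: 41.0
tool_pos: [0.5734, 0.0122, 0.1885]
tool_rot: [180.0, -0.1, 1.5]
force: [-0.6, -1.6, 1.9]
grip_width: 0.0316
grasp_force: 40.0
```

Call:
send_rows:
  xyz:
    - [0.002,0,0]
    - [0.002,0,0]
    - [0,0,0]
  rotation:
    - [0,0,0]
    - [0,0,0]
    - [0,0,0]
  jaw: [0.2,0.2,0.2]

```text
time_s: 41.3
tool_pos: [0.5763, 0.0126, 0.1885]
tool_rot: [179.9, 0.2, 1.5]
force: [-7.1, -1.8, 9.0]
grip_width: 0.0315
grasp_force: 40.0
```

Call:
send_rows:
  xyz:
    - [0.001,0,0]
    - [0.001,0,0]
    - [0,0,0]
  rotation:
    - [0,0,0]
    - [0,0,0]
    - [0,0,0]
  jaw: [0.2,0.2,0.2]

```text
time_s: 41.6
tool_pos: [0.577, 0.0127, 0.1885]
tool_rot: [179.9, 0.4, 1.5]
force: [-12.9, -0.4, 13.9]
grip_width: 0.0315
grasp_force: 40.0
```

Call:
send_rows:
  xyz:
    - [0,-0.002,0]
    - [0,-0.002,0]
    - [0,-0.001,0]
    - [0,0,0]
  rotation:
    - [0,0,0]
    - [0,0,0]
    - [0,0,0]
    - [0,0,0]
  jaw: [0.2,0.2,0.2,0.2]

```text
time_s: 42.0
tool_pos: [0.577, 0.0141, 0.1885]
tool_rot: [179.6, 0.4, 1.4]
force: [-12.2, -8.9, 15.8]
grip_width: 0.0311
grasp_force: 40.0
```

Call:
send_rows:
  xyz:
    - [-0.003,0,0]
    - [0,-0.001,0]
    - [0,-0.001,0]
    - [0,0,0]
  rotation:
    - [0,0,0]
    - [0,0,0]
    - [0,0,0]
    - [0,0,0]
  jaw: [0.2,0.2,0.2,0.2]

```text
time_s: 42.4
tool_pos: [0.5758, 0.0166, 0.1885]
tool_rot: [179.7, 0.1, 1.4]
force: [-3.6, -6.6, 8.0]
grip_width: 0.0316
grasp_force: 40.0
```

```bash
python3 - <<'E'
from look import *
o=env.get_obs();print("tcp",rail(o["tool_pos"]),o["tool_pos"],o["tool_rot"],o["force"],o["wrist_torque"])
E
```

```text
tcp [-147.1 -217.5] [0.57578881 0.0165904  0.1885394 ] [1.79715779e+02 7.88714082e-02 1.36101011e+00] [-3.61900762 -6.6325445   8.00790469] [-1.43829854  1.03252726 -0.32897713]
```

Call:
send_rows:
  xyz:
    - [0,-0.001,0]
    - [0,-0.001,0]
    - [0,0,0]
  rotation:
    - [0,0,0]
    - [0,0,0]
    - [0,0,0]
  jaw: [0.2,0.2,0.2]

```text
time_s: 42.7
tool_pos: [0.5758, 0.0181, 0.1885]
tool_rot: [179.7, 0.1, 1.3]
force: [-4.6, -7.8, 9.1]
grip_width: 0.032
grasp_force: 40.1
```

Call:
send_rows:
  xyz:
    - [0,-0.001,0]
    - [0,-0.001,0]
    - [0,0,0]
  rotation:
    - [0,0,0]
    - [0,0,0]
    - [0,0,0]
  jaw: [0.2,0.2,0.2]

```text
time_s: 43.0
tool_pos: [0.5758, 0.0186, 0.1886]
tool_rot: [179.6, 0.1, 1.3]
force: [-3.6, -11.1, 8.9]
grip_width: 0.0316
grasp_force: 40.0
```

```bash
python3 - <<'E'
from look import *
o=env.get_obs();print("tcp",rail(o["tool_pos"]),o["tool_pos"],o["tool_rot"],o["force"],o["wrist_torque"])
E
```

```text
tcp [-147.1 -215.5] [0.57579993 0.01859286 0.18856153] [1.79554147e+02 1.07652480e-01 1.26652032e+00] [ -3.57935588 -11.13224116   8.89508253] [-2.26861326  1.11174409 -0.35488114]
```

Call:
send_rows:
  xyz:
    - [0.001,0,0]
    - [0.0015,0,0]
    - [0,0,0]
  rotation:
    - [0,0,-0.003]
    - [0,0,-0.003]
    - [0,0,0]
  jaw: [0.2,0.2,0.2]

```text
time_s: 43.3
tool_pos: [0.5768, 0.0187, 0.1885]
tool_rot: [179.5, 0.4, 1.5]
force: [-12.5, -11.6, 16.6]
grip_width: 0.032
grasp_force: 40.2
```

Call:
send_rows:
  xyz:
    - [0,0.002,0]
    - [0,0,0]
    - [0,0,0]
    - [0,0,0]
    - [0,0,0]
  rotation:
    - [0,0,0]
    - [0,0,0]
    - [0,0,0]
    - [0,0,0]
    - [0,0,0]
  jaw: [0.2,0.6,0.6,0.6,0.6]

```text
time_s: 43.8
tool_pos: [0.5785, 0.0225, 0.1877]
tool_rot: [-180.0, -0.1, 2.0]
force: [-0.3, 0.4, -0.0]
grip_width: 0.0507
grasp_force: 0.0
```

Call:
send_rows:
  xyz:
    - [0,0,-0.02]
    - [0,0,-0.03]
    - [0,0,-0.04]
    - [0,0,-0.04]
    - [0,0.04,0]
    - [0,0.04,0]
    - [0,0.04,0]
    - [0,0.04,0]
    - [0,0.04,0]
    - [0,0.04,0]
    - [0,0.04,0]
    - [0,0.04,0]
    - [0,0,0]
  rotation:
    - [0,0,0]
    - [0,0,0]
    - [0,0,0]
    - [0,0,0]
    - [0,0,0]
    - [0,0,0]
    - [0,0,0]
    - [0,0,0]
    - [0,0,0]
    - [0,0,0]
    - [0,0,0]
    - [0,0,0]
    - [0,0,0]
  jaw: [0.6,0.6,0.6,0.6,0.6,0.6,0.6,0.6,0.6,0.6,0.6,0.6,0.6]

```text
time_s: 45.1
tool_pos: [0.5872, -0.3059, 0.3167]
tool_rot: [179.8, 0.1, 1.4]
force: [0.2, 0.0, -0.3]
grip_width: 0.0523
grasp_force: 0.0
```

```bash
cat > fin.py <<'E'
from look import *
o=env.get_obs();print("tcp",rail(o["tool_pos"]),o["tool_pos"],o["tool_rot"],o["grip_width"])
t=cam("top");s=cam("side")
boxes(t,dict(orange=(220,90,300,190),teal=(240,90,400,260)))
roi=(300,95,345,215)
m=mask(t,(0,90,50),(8,255,255),roi)|mask(t,(172,90,50),(180,255,255),roi)
P=np.argwhere(m)[:,::-1];X=cast(t,P,.032)[:,:2]
R=(E@(X-O).T).T*1000;print("bar extents",R.min(0).round(1),R.max(0).round(1))
for lo,hi in((-35,-5),(-215,-185)):
    k=(R[:,0]>lo)&(R[:,0]<hi);print(lo,"y mean",R[k,1].mean().round(2),"range",R[k,1].min().round(1),R[k,1].max().round(1),k.sum())
import sys
cv2.imwrite(f"pics/{sys.argv[1]}.png",np.hstack([cv2.resize(t["image"][90:200,230:340],(396,396),interpolation=cv2.INTER_CUBIC),cv2.resize(s["image"][130:260,220:350],(396,396),interpolation=cv2.INTER_CUBIC)]))
exec(open("tubm.py").read().split("cv2.imwrite")[0])
E
python3 fin.py f1
```

```text
tcp [-144.7 -540.2] [ 0.58721323 -0.30589902  0.31673938] [1.79784694e+02 5.14918378e-02 1.35260989e+00] 0.05231392680528139
orange [-52.  -51.7] 101 98 yaw rel rail -0.0
teal [ -50.7 -150.8] 96 95 yaw rel rail -1.6
bar extents [-218.9 -232.9] [  -2.6 -199.8]
-35 y mean -218.84 range -232.8 -205.0 121
-215 y mean -215.84 range -230.5 -201.0 126
tcp [-142.3 -530.6] [ 0.58938633 -0.29629661  0.31751853]
lid [ -58.9 -455.8] 49.98855972290039 [ -58.5 -453.4]
ring [ -57.9 -454.7] 317
lid [ -59.9 -453.9] 45.0161247253418 [ -60.9 -452.6]
ring [ -58.8 -458.5] 130
```

View pics/f1.png

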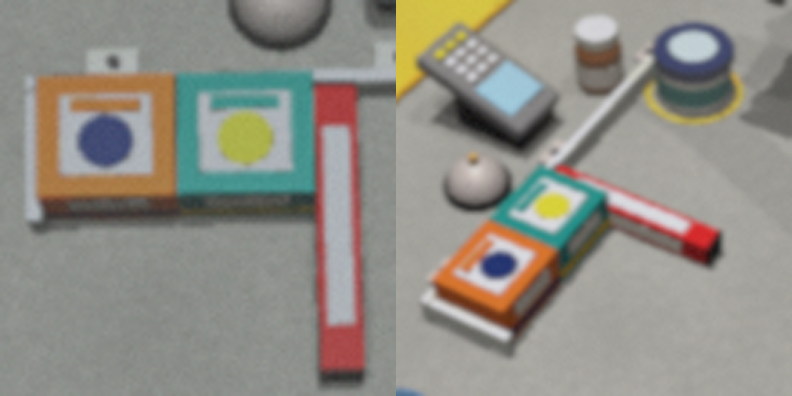

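The bar lies against the teal carton with its far end at the rail, possibly about 0.7° off square, with a slight gap at the far end. I'll press it flat against the carton from the right, near the rail.

Call:
send_rows:
  xyz:
    - [0,0,0]
    - [0,0,0]
    - [0,0,0]
    - [0,0,0]
    - [0,0,0]
    - [0,0,0]
    - [0,0,0]
    - [0,0,0]
    - [0,0,0]
    - [0,0,0]
    - [0,0,0]
    - [0.036,0.0125,0]
    - [0.036,0.0125,0]
    - [0.036,0.0125,0]
    - [0.036,0.0125,0]
    - [0.036,0.0125,0]
    - [0.036,0.0125,0]
    - [0.036,0.012,0]
    - [0,0,0]
  rotation:
    - [0,0,-0.1428]
    - [0,0,-0.1428]
    - [0,0,-0.1428]
    - [0,0,-0.1428]
    - [0,0,-0.1428]
    - [0,0,-0.1428]
    - [0,0,-0.1428]
    - [0,0,-0.1428]
    - [0,0,-0.1428]
    - [0,0,-0.1428]
    - [0,0,-0.1428]
    - [0,0,0]
    - [0,0,0]
    - [0,0,0]
    - [0,0,0]
    - [0,0,0]
    - [0,0,0]
    - [0,0,0]
    - [0,0,0]
  jaw: [0.46,0.46,0.46,0.46,0.46,0.46,0.46,0.46,0.46,0.46,0.46,0.46,0.46,0.46,0.46,0.46,0.46,0.46,0.46]

```text
time_s: 47.2
tool_pos: [0.6674, -0.0328, 0.3188]
tool_rot: [179.9, -0.3, 92.7]
force: [0.1, 0.2, 0.9]
grip_width: 0.0403
grasp_force: 0.0
```

```bash
python3 - <<'E'
from look import *
o=env.get_obs();print("tcp",rail(o["tool_pos"]),o["tool_pos"],o["tool_rot"])
E
```

```text
tcp [ -56.9 -269.4] [ 0.66741383 -0.03275353  0.31877537] [179.87803022  -0.3220002   92.6678826 ]
```

Call:
send_rows:
  xyz:
    - [0,0,0.04]
    - [0,0,0.04]
    - [0,0,0.03]
    - [0,0,0.017]
    - [0,0,0]
    - [0,0,0]
    - [0,0,0]
  rotation:
    - [0,0,0]
    - [0,0,0]
    - [0,0,0]
    - [0,0,0]
    - [0,0,0]
    - [0,0,0]
    - [0,0,0]
  jaw: [0.46,0.46,0.46,0.46,0.46,0.46,0.46]

```text
time_s: 47.9
tool_pos: [0.6684, -0.043, 0.193]
tool_rot: [179.8, 0.0, 91.9]
force: [0.9, -0.7, 0.8]
grip_width: 0.04
grasp_force: 0.0
```

Call:
send_rows:
  xyz:
    - [0.015,0,0]
    - [0.01,0,0]
    - [0.005,0,0]
    - [0.003,0,0]
    - [0.002,0,0]
    - [0.002,0,0]
    - [0,0,0]
  rotation:
    - [0,0,0.005]
    - [0,0,0]
    - [0,0,0]
    - [0,0,0]
    - [0,0,0]
    - [0,0,0]
    - [0,0,0]
  jaw: [0.46,0.46,0.46,0.46,0.46,0.46,0.46]

```text
time_s: 48.6
tool_pos: [0.6665, -0.008, 0.1908]
tool_rot: [-180.0, 0.1, 91.5]
force: [-0.8, -3.3, 1.8]
grip_width: 0.0401
grasp_force: 1.8
```

Call:
send_rows:
  xyz:
    - [0.001,0,0]
    - [0.001,0,0]
    - [0,0,0]
  rotation:
    - [0,0,0]
    - [0,0,0]
    - [0,0,0]
  jaw: [0.46,0.46,0.46]

```text
time_s: 48.9
tool_pos: [0.6666, -0.0075, 0.1908]
tool_rot: [-180.0, 0.2, 91.4]
force: [-0.6, -5.9, 3.7]
grip_width: 0.04
grasp_force: 3.3
```

Call:
send_rows:
  xyz:
    - [0.001,0,0]
    - [0.001,0,0]
    - [0,0,0]
  rotation:
    - [0,0,0]
    - [0,0,0]
    - [0,0,0]
  jaw: [0.46,0.46,0.46]

```text
time_s: 49.2
tool_pos: [0.6666, -0.007, 0.1908]
tool_rot: [-180.0, 0.4, 91.4]
force: [-0.9, -9.3, 3.6]
grip_width: 0.04
grasp_force: 4.6
```

Call:
send_rows:
  xyz:
    - [-0.02,0,0]
    - [-0.02,0,0]
    - [0,0,-0.04]
    - [0,0,-0.04]
    - [0,0,-0.045]
    - [-0.045,-0.01,0]
    - [-0.045,-0.01,0]
    - [-0.045,-0.01,0]
    - [-0.045,-0.01,0]
    - [-0.045,-0.02,0]
    - [-0.045,-0.02,0]
    - [-0.045,-0.02,0]
    - [-0.03,-0.02,0]
    - [0,0,0]
  rotation:
    - [0,0,0]
    - [0,0,0]
    - [0,0,0]
    - [0,0,0]
    - [0,0,0]
    - [0,0,0]
    - [0,0,0]
    - [0,0,0]
    - [0,0,0]
    - [0,0,0]
    - [0,0,0]
    - [0,0,0]
    - [0,0,0]
    - [0,0,0]
  jaw: [0.46,0.46,0.46,0.46,0.46,0.46,0.46,0.46,0.46,0.46,0.46,0.46,0.46,0.46]

```text
time_s: 50.6
tool_pos: [0.5529, -0.398, 0.3144]
tool_rot: [-179.8, 0.1, 91.0]
force: [-0.1, -1.1, -0.4]
grip_width: 0.0403
grasp_force: 0.0
```

```bash
sed -i 's/\[90:200,230:340\],(396,396)/[85:195,230:450],(792,396)/; s/np.hstack(\[\(cv2.resize(t.*\)),cv2.resize(s.*$/\1/' fin.py; sed -i 's/cv2.imwrite(f.*/cv2.imwrite(f"pics\/{sys.argv[1]}.png",cv2.resize(t["image"][85:195,230:450],(792,396),interpolation=cv2.INTER_CUBIC))/' fin.py
python3 fin.py f2
```

```text
tcp [-181.6 -631.3] [ 0.55288206 -0.39797906  0.31444101] [-1.79850000e+02  1.25141859e-01  9.09892890e+01] 0.04033023316534818
orange [-52.  -51.7] 101 98 yaw rel rail -0.0
teal [ -50.7 -150.8] 96 95 yaw rel rail -1.6
bar extents [-218.9 -232.8] [  -2.6 -199.9]
-35 y mean -218.46 range -232.8 -203.1 124
-215 y mean -215.85 range -230.5 -201.0 127
tcp [-176.2 -622.1] [ 0.55803323 -0.38867247  0.31562672]
lid [ -58.9 -455.9] 49.97459411621094 [ -58.6 -455.5]
ring [ -57.8 -454.9] 315
lid [ -59.6 -454.3] 45.21309280395508 [ -60.2 -452.5]
ring [ -57.9 -458.5] 134
```

View pics/f2.png

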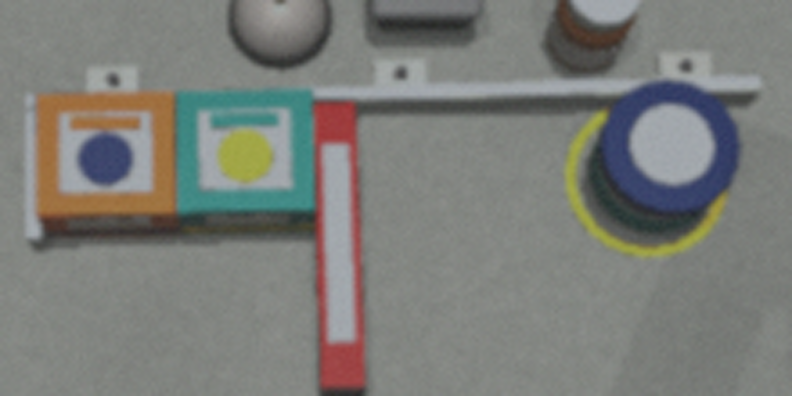

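The top view shows both cartons tight in the corner, the bar flush along the teal carton and up to the rail, and the tub within its ring. The last press did not move the bar, so it was already seated. I'm handing in.

```bash
python3 -c "
from cell import env
print(env.sign_off())"
```

```text
the job is handed in; nothing more can be done
None
```

The job is handed in at about 51 s of the 210 s allowed: the tub is on its ring to within about 2 mm by camera, the orange and teal cartons (no blue one was there) are tight against the rail and end stop, and the red bar lies flush along the teal carton with its far end at the rail; the hand-in returned no verdict.

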